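# Scoop degreased fittings onto the counting scale

### The arm

A 7-joint arm with a two-finger parallel gripper is mounted at the origin on the work surface. World frame = base frame: x ahead of the robot, y to its left, z up, the work surface at z = 0. Lengths are in mm, angles in degrees, forces in N, time in s.
With the tool pointing down it reaches from about 400 to 850 mm from the base axis. Payload 4.5 kg.
Tool frame: the origin (TCP) lies at the very end of the fingers, on their centre line; the grasp point (between the pads) lies 19 mm behind it; z points along the fingers, y is the direction in which the jaws open and shut (so a half turn about z gives the same grasp; the last joint's range is limited). The gripper opens to 85 mm and grips with 20 to 120 N. Pads are 22 mm wide; open, the fingers measure 114 mm over their backs; the gripper's body (76 mm by 85 mm) begins 54 mm behind the grasp point. The pads swing forward as they close: fully open they stand 13 mm farther back than shut.
Start: joints at [-72.147, 39.483, -11.15, 89.685, 9.013, 51.709, -12.324], TCP at [171.38, 601.068, 231.317] pointing down, gripper open.
Joint ranges: [-172.22, 172.22], [-26.19, 119.32], [-84.43, 86.54], [7.71, 146.69], [-57.33, 237.33], [2.42, 119.75], [-152.13, 152.13]. Speed limits (degrees/s): [147.25, 147.25, 180, 180, 180, 180, 180].

### API

Orientations are given as [roll, pitch, yaw] about the fixed x, y, z axes, in that order (R = Rz(yaw) Ry(pitch) Rx(roll)).
In Python, from station import r gives the robot as it stands. The module is installed in compiled form; this text tells all that it offers.
- The arm moves only by the tool move_arm, never from a script. Its argument "targets" is one flat list of numbers, 4 for each row, row after row: the shift along the tool's x, y, z scaled (see below), then the turn about the tool's z scaled (see below). In form: [tx, ty, tz, twist, tx, ty, tz, twist, ...]. A call has 1 to 8 rows; each row is the pose to reach, as a shift and turn from the pose commanded when the call began, along the tool's axes at that moment; what a row does not reach only later rows make up. The controller multiplies each number of a shift by 50 cm and each number of a turn by pi/4 rad. A row lasts 1/8 s, in which the tool goes at most 62.5 mm and 10.7 degrees, less where a joint would pass 70% of its speed; a pose out of reach is approached as far as the arm can. A call with a number of a shift or a turn outside -1 to 1 is refused whole. A call with a gripper value outside its range is refused whole. "grip" is the closure in counts, from 0 (fully open) to 255 (shut), set as the call begins (left out, the last holds). The fingers move at their own pace and stop on an object; "grip_force" is the grip in N (left out, the last holds). Time passes only in rows, so rows that repeat a pose let the fingers close. It gives the time, the measured TCP pose, the force and the opening at its end, in the units of the state.
- r.sense(): the state, without advancing time (a new reading comes with each control period).
- r.snapshot(name): name is "side" or "top"; returns the picture (420x560x3 uint8, red, green, blue); there is no depth.
- r.calibration(name): a dict with "K" (3x3 intrinsics, pixels), "R" (3x3) and "t" (3): a world point X has camera coordinates R X + t. Camera axes: x right, y down, z forward; pixel columns grow to the right and rows downward; lengths in mm; the calibration is good to about 2 mm. A picture is of the moment at which its call begins. calibration takes no time and is no camera call.
- r.sign_off(): hands the job in, once; it reports no verdict.
The state is a dict: "time_s": time; "q": joint angles; "joint_vel": joint speeds; "joint_torque": joint torques, N m; "ee_pos": TCP position; "eef_rot": TCP orientation; "wrist_force": force on the tool from outside, world axes, zero at the start; "ft_torque": the same for the moment, N m; "opening": finger opening in mm.
Only numpy, scipy, OpenCV 4.12 (cv2) and the standard library are available. Lean on these libraries where they do the work, as an engineer would, in place of code of your own. Each camera call takes 0.05 s, during which the arm holds its last target. There are 200 camera calls.

### The job

Pull the metal scoop out from under the instrument riser by its bowl, set it upright on the grey mat and let go, then take it by its handle and use it to bring at least three of the brass fittings from the bin into the pan of the bench scale. The fittings are degreased, so do not touch them with the gripper; tip them in gently from low over the pan, do not press on the scale, and leave the others in the bin and none on the bench. Finish with the scoop set back upright on the mat and leave the gauge, the steel reservoir and the wrench where they are.

Things in the scene. Friction and masses are not known exactly. Their poses are not given: they have to be found in the camera images.
- scoop: Loose aluminium scoop, 190 mm long, 180 g: open box bowl, grey handle. Stands on its bowl; at the start its handle is wholly under the riser, the bowl in front. Origin: centre of the bowl's underside; x out of the mouth, z up. Bowl x -40 to +40, 62 mm wide outside, sheet 2.5 mm; closed back 36 mm high at x -40; side walls 36 mm high up to x +12, then 22 mm to the mouth.
- scoop_grip (a point): Point on the axis of the scoop's handle, 95 mm behind the scoop's origin and 62 mm above its underside: where to hold it for scooping. Axes as the scoop's. The handle is a straight bar parallel to x, 16 mm wide and 18 mm tall, from scoop x -46 to -151, joined to the bowl's back by a post at x -40 to -52.
- scoop_mouth (a point): Middle of the scoop's front edge, on its underside, 40 mm ahead of the scoop's origin. Axes as the scoop's.
- riser: Fixed white instrument shelf. Origin on the bench under its centre; open at its front (-x) and back. Board 200 mm deep (x), 260 mm wide (y), underside 110 mm, top 122 mm above the bench; 12 mm side panels at both y edges. A grey calibrator stands on it, x -25 to +85, y -85 to +85, up to 212 mm above the bench.
- mat: Fixed grey rubber mat lying on the bench, 250 mm (x) by 120 mm (y), 3 mm thick. Origin at the centre of its underside.
- bin: Fixed open grey bin with the fittings. Origin on the bench; outside x -111 to +123 mm, y -44 to +44; walls 4 mm, floor 5 mm thick. Low end wall at -x, 22 mm high (scoop from this end). The flat floor ends at x 79, then a ramp rises at 48 degrees to x 119, 50 mm high, before the 80 mm end wall; side walls 55 mm high. At the start the fittings lie at x > -25; the floor nearer the low end is free.
- scale: Fixed white bench scale with an open square steel pan, 190 by 160 mm over the housing. Origin at its underside below the pan's centre; housing x -107 to +83, y -80 to +80, 36 mm high; display at -x; pan axes along x and y.
- scale_pan (a point): Centre of the pan's inner floor, 45 mm above the bench. The pan is 156 by 156 mm outside, 3 mm walls, its rim 25 mm above this point. Axes as the scale's.
- fitting0: One of six alike loose brass double-ended hex fittings: hexagonal collar 20 mm across flats and 12 mm long, round threaded stubs of 13 mm diameter on both ends, 28 mm long over all, 40 g, lying on its side in the bin at the start. Origin at its centre, x along its length.
- fitting1: One of six alike loose brass double-ended hex fittings: hexagonal collar 20 mm across flats and 12 mm long, round threaded stubs of 13 mm diameter on both ends, 28 mm long over all, 40 g, lying on its side in the bin at the start. Origin at its centre, x along its length.
- fitting2: One of six alike loose brass double-ended hex fittings: hexagonal collar 20 mm across flats and 12 mm long, round threaded stubs of 13 mm diameter on both ends, 28 mm long over all, 40 g, lying on its side in the bin at the start. Origin at its centre, x along its length.
- fitting3: One of six alike loose brass double-ended hex fittings: hexagonal collar 20 mm across flats and 12 mm long, round threaded stubs of 13 mm diameter on both ends, 28 mm long over all, 40 g, lying on its side in the bin at the start. Origin at its centre, x along its length.
- fitting4: One of six alike loose brass double-ended hex fittings: hexagonal collar 20 mm across flats and 12 mm long, round threaded stubs of 13 mm diameter on both ends, 28 mm long over all, 40 g, lying on its side in the bin at the start. Origin at its centre, x along its length.
- fitting5: One of six alike loose brass double-ended hex fittings: hexagonal collar 20 mm across flats and 12 mm long, round threaded stubs of 13 mm diameter on both ends, 28 mm long over all, 40 g, lying on its side in the bin at the start. Origin at its centre, x along its length.
- gauge: Bystander: loose dial pressure gauge standing on a steel foot, 130 mm tall, dial case 72 mm across and 30 mm thick. Origin at the centre of its underside.
- reservoir: Bystander: loose steel cylinder with a black knob, 54 mm diameter, 104 mm tall. Origin at the centre of its underside.
- wrench: Bystander: loose open-end wrench, 170 mm long, lying flat along its x. Origin at the centre of its underside.
Not all that is in view belongs to the job. Leave any turquoise look-alike of the scoop alone.

How it is judged (in metres and radians):
On the way, in this order (a step that is already met when the one before it is completed fails the run):
1. the scoop stands upright on the mat, let go, drawn out from under the riser (x of scoop in the frame of mat between -0.125 and 0.125 m and y of scoop in the frame of mat between -0.06 and 0.06 m and z of scoop in the frame of mat between -0.005 and 0.015 m and angle between scoop's own z axis and vertical below 0.12 rad and contact force between the fingers and scoop below 0.2 N and linear speed of scoop below 0.02 m/s), for 0.2 s.
2. the scoop, held by its handle, carries at least one fitting raised above the bin (distance between the grasp point and scoop_grip below 0.07 m and contact force between the fingers and scoop above 1 N and height (world z) of scoop above 0.06 m and ((x of fitting0 in the frame of scoop between -0.05 and 0.05 m and y of fitting0 in the frame of scoop between -0.03 and 0.03 m and z of fitting0 in the frame of scoop between 0 and 0.06 m) or (x of fitting1 in the frame of scoop between -0.05 and 0.05 m and y of fitting1 in the frame of scoop between -0.03 and 0.03 m and z of fitting1 in the frame of scoop between 0 and 0.06 m) or (x of fitting2 in the frame of scoop between -0.05 and 0.05 m and y of fitting2 in the frame of scoop between -0.03 and 0.03 m and z of fitting2 in the frame of scoop between 0 and 0.06 m) or (x of fitting3 in the frame of scoop between -0.05 and 0.05 m and y of fitting3 in the frame of scoop between -0.03 and 0.03 m and z of fitting3 in the frame of scoop between 0 and 0.06 m) or (x of fitting4 in the frame of scoop between -0.05 and 0.05 m and y of fitting4 in the frame of scoop between -0.03 and 0.03 m and z of fitting4 in the frame of scoop between 0 and 0.06 m) or (x of fitting5 in the frame of scoop between -0.05 and 0.05 m and y of fitting5 in the frame of scoop between -0.03 and 0.03 m and z of fitting5 in the frame of scoop between 0 and 0.06 m))), for 0.2 s.
At the end, for the whole second after the job is handed in: At least three fittings lie at rest in the scale's pan and every other one in the pan or the bin; the scoop stands upright (within 7 degrees), let go, with its bowl's centre over the mat (all of step 1 and (((horizontal distance between fitting0 and scale_pan below 0.1 m and height (world z) of fitting0 above 0.0515 m) and (horizontal distance between fitting1 and scale_pan below 0.1 m and height (world z) of fitting1 above 0.0515 m) and (horizontal distance between fitting2 and scale_pan below 0.1 m and height (world z) of fitting2 above 0.0515 m)) or ((horizontal distance between fitting0 and scale_pan below 0.1 m and height (world z) of fitting0 above 0.0515 m) and (horizontal distance between fitting1 and scale_pan below 0.1 m and height (world z) of fitting1 above 0.0515 m) and (horizontal distance between fitting3 and scale_pan below 0.1 m and height (world z) of fitting3 above 0.0515 m)) or ((horizontal distance between fitting0 and scale_pan below 0.1 m and height (world z) of fitting0 above 0.0515 m) and (horizontal distance between fitting1 and scale_pan below 0.1 m and height (world z) of fitting1 above 0.0515 m) and (horizontal distance between fitting4 and scale_pan below 0.1 m and height (world z) of fitting4 above 0.0515 m)) or ((horizontal distance between fitting0 and scale_pan below 0.1 m and height (world z) of fitting0 above 0.0515 m) and (horizontal distance between fitting1 and scale_pan below 0.1 m and height (world z) of fitting1 above 0.0515 m) and (horizontal distance between fitting5 and scale_pan below 0.1 m and height (world z) of fitting5 above 0.0515 m)) or ((horizontal distance between fitting0 and scale_pan below 0.1 m and height (world z) of fitting0 above 0.0515 m) and (horizontal distance between fitting2 and scale_pan below 0.1 m and height (world z) of fitting2 above 0.0515 m) and (horizontal distance between fitting3 and scale_pan below 0.1 m and height (world z) of fitting3 above 0.0515 m)) or ((horizontal distance between fitting0 and scale_pan below 0.1 m and height (world z) of fitting0 above 0.0515 m) and (horizontal distance between fitting2 and scale_pan below 0.1 m and height (world z) of fitting2 above 0.0515 m) and (horizontal distance between fitting4 and scale_pan below 0.1 m and height (world z) of fitting4 above 0.0515 m)) or ((horizontal distance between fitting0 and scale_pan below 0.1 m and height (world z) of fitting0 above 0.0515 m) and (horizontal distance between fitting2 and scale_pan below 0.1 m and height (world z) of fitting2 above 0.0515 m) and (horizontal distance between fitting5 and scale_pan below 0.1 m and height (world z) of fitting5 above 0.0515 m)) or ((horizontal distance between fitting0 and scale_pan below 0.1 m and height (world z) of fitting0 above 0.0515 m) and (horizontal distance between fitting3 and scale_pan below 0.1 m and height (world z) of fitting3 above 0.0515 m) and (horizontal distance between fitting4 and scale_pan below 0.1 m and height (world z) of fitting4 above 0.0515 m)) or ((horizontal distance between fitting0 and scale_pan below 0.1 m and height (world z) of fitting0 above 0.0515 m) and (horizontal distance between fitting3 and scale_pan below 0.1 m and height (world z) of fitting3 above 0.0515 m) and (horizontal distance between fitting5 and scale_pan below 0.1 m and height (world z) of fitting5 above 0.0515 m)) or ((horizontal distance between fitting0 and scale_pan below 0.1 m and height (world z) of fitting0 above 0.0515 m) and (horizontal distance between fitting4 and scale_pan below 0.1 m and height (world z) of fitting4 above 0.0515 m) and (horizontal distance between fitting5 and scale_pan below 0.1 m and height (world z) of fitting5 above 0.0515 m)) or ((horizontal distance between fitting1 and scale_pan below 0.1 m and height (world z) of fitting1 above 0.0515 m) and (horizontal distance between fitting2 and scale_pan below 0.1 m and height (world z) of fitting2 above 0.0515 m) and (horizontal distance between fitting3 and scale_pan below 0.1 m and height (world z) of fitting3 above 0.0515 m)) or ((horizontal distance between fitting1 and scale_pan below 0.1 m and height (world z) of fitting1 above 0.0515 m) and (horizontal distance between fitting2 and scale_pan below 0.1 m and height (world z) of fitting2 above 0.0515 m) and (horizontal distance between fitting4 and scale_pan below 0.1 m and height (world z) of fitting4 above 0.0515 m)) or ((horizontal distance between fitting1 and scale_pan below 0.1 m and height (world z) of fitting1 above 0.0515 m) and (horizontal distance between fitting2 and scale_pan below 0.1 m and height (world z) of fitting2 above 0.0515 m) and (horizontal distance between fitting5 and scale_pan below 0.1 m and height (world z) of fitting5 above 0.0515 m)) or ((horizontal distance between fitting1 and scale_pan below 0.1 m and height (world z) of fitting1 above 0.0515 m) and (horizontal distance between fitting3 and scale_pan below 0.1 m and height (world z) of fitting3 above 0.0515 m) and (horizontal distance between fitting4 and scale_pan below 0.1 m and height (world z) of fitting4 above 0.0515 m)) or ((horizontal distance between fitting1 and scale_pan below 0.1 m and height (world z) of fitting1 above 0.0515 m) and (horizontal distance between fitting3 and scale_pan below 0.1 m and height (world z) of fitting3 above 0.0515 m) and (horizontal distance between fitting5 and scale_pan below 0.1 m and height (world z) of fitting5 above 0.0515 m)) or ((horizontal distance between fitting1 and scale_pan below 0.1 m and height (world z) of fitting1 above 0.0515 m) and (horizontal distance between fitting4 and scale_pan below 0.1 m and height (world z) of fitting4 above 0.0515 m) and (horizontal distance between fitting5 and scale_pan below 0.1 m and height (world z) of fitting5 above 0.0515 m)) or ((horizontal distance between fitting2 and scale_pan below 0.1 m and height (world z) of fitting2 above 0.0515 m) and (horizontal distance between fitting3 and scale_pan below 0.1 m and height (world z) of fitting3 above 0.0515 m) and (horizontal distance between fitting4 and scale_pan below 0.1 m and height (world z) of fitting4 above 0.0515 m)) or ((horizontal distance between fitting2 and scale_pan below 0.1 m and height (world z) of fitting2 above 0.0515 m) and (horizontal distance between fitting3 and scale_pan below 0.1 m and height (world z) of fitting3 above 0.0515 m) and (horizontal distance between fitting5 and scale_pan below 0.1 m and height (world z) of fitting5 above 0.0515 m)) or ((horizontal distance between fitting2 and scale_pan below 0.1 m and height (world z) of fitting2 above 0.0515 m) and (horizontal distance between fitting4 and scale_pan below 0.1 m and height (world z) of fitting4 above 0.0515 m) and (horizontal distance between fitting5 and scale_pan below 0.1 m and height (world z) of fitting5 above 0.0515 m)) or ((horizontal distance between fitting3 and scale_pan below 0.1 m and height (world z) of fitting3 above 0.0515 m) and (horizontal distance between fitting4 and scale_pan below 0.1 m and height (world z) of fitting4 above 0.0515 m) and (horizontal distance between fitting5 and scale_pan below 0.1 m and height (world z) of fitting5 above 0.0515 m))) and ((horizontal distance between fitting0 and scale_pan below 0.1 m and height (world z) of fitting0 above 0.0515 m) or (x of fitting0 in the frame of bin between -0.12 and 0.12 m and y of fitting0 in the frame of bin between -0.043 and 0.043 m and z of fitting0 in the frame of bin between 0 and 0.07 m)) and ((horizontal distance between fitting1 and scale_pan below 0.1 m and height (world z) of fitting1 above 0.0515 m) or (x of fitting1 in the frame of bin between -0.12 and 0.12 m and y of fitting1 in the frame of bin between -0.043 and 0.043 m and z of fitting1 in the frame of bin between 0 and 0.07 m)) and ((horizontal distance between fitting2 and scale_pan below 0.1 m and height (world z) of fitting2 above 0.0515 m) or (x of fitting2 in the frame of bin between -0.12 and 0.12 m and y of fitting2 in the frame of bin between -0.043 and 0.043 m and z of fitting2 in the frame of bin between 0 and 0.07 m)) and ((horizontal distance between fitting3 and scale_pan below 0.1 m and height (world z) of fitting3 above 0.0515 m) or (x of fitting3 in the frame of bin between -0.12 and 0.12 m and y of fitting3 in the frame of bin between -0.043 and 0.043 m and z of fitting3 in the frame of bin between 0 and 0.07 m)) and ((horizontal distance between fitting4 and scale_pan below 0.1 m and height (world z) of fitting4 above 0.0515 m) or (x of fitting4 in the frame of bin between -0.12 and 0.12 m and y of fitting4 in the frame of bin between -0.043 and 0.043 m and z of fitting4 in the frame of bin between 0 and 0.07 m)) and ((horizontal distance between fitting5 and scale_pan below 0.1 m and height (world z) of fitting5 above 0.0515 m) or (x of fitting5 in the frame of bin between -0.12 and 0.12 m and y of fitting5 in the frame of bin between -0.043 and 0.043 m and z of fitting5 in the frame of bin between 0 and 0.07 m)) and linear speed of each of fitting0, fitting1, fitting2, fitting3, fitting4, fitting5 below 0.03 m/s); the robot touches nothing.
It fails at once if the gripper or arm touches a fitting (contact force between any of the fingers, the arm and fitting0 above 0.3 N or contact force between any of the fingers, the arm and fitting1 above 0.3 N or contact force between any of the fingers, the arm and fitting2 above 0.3 N or contact force between any of the fingers, the arm and fitting3 above 0.3 N or contact force between any of the fingers, the arm and fitting4 above 0.3 N or contact force between any of the fingers, the arm and fitting5 above 0.3 N).
It fails at once if the scale is pressed by the scoop or the robot with more than 8 N (contact force between any of scoop, the fingers, the arm and scale above 8 N).
It fails at once if a fitting is dropped from more than about 13 cm or flung (faster than 1.6 m/s) (linear speed of any of fitting0, fitting1, fitting2, fitting3, fitting4, fitting5 above 1.6 m/s).
It fails at once if a bystander is moved by more than 20 mm (distance of any of gauge, reservoir, wrench from where it was at the start of the episode above 0.02 m).
It also fails if it takes over 72 s, if anything falls off the work surface, if the arm or the gripper's body presses on something with over 40 N, if the wrist force passes 120 N, or if a joint passes its speed limit or range.

## Working session

There is one attempt and no reset: what is moved stays moved. The work goes in short steps, Python scripts to look and compute and a tool call to move; the robot and the scene stay as the last step left them, time stands still between calls to the robot, and variables do not carry over. Pictures are saved under pics/ and viewed, about 8 in all and at most 12, crops included, and the job is handed in when it is done.

Besides the shell and the picture viewer there is one more tool, called after "Request:" as name(argument=value, ...) on one line, values as JSON. move_arm: Moves the arm, as the interface text tells. Its arguments: {"type":"object","properties":{"targets":{"type":"array","items":{"type":"number","minimum":-1,"maximum":1}},"grip":{"type":"number"},"grip_force":{"type":"number"}},"required":["targets"]}

```bash
mkdir -p pics; cat > h.py <<'E'
import numpy as np,cv2
from station import r
def snap(n,f,crop=None,s=1):
    im=r.snapshot(n)
    if crop: a,b,c,d=crop; im=im[b:d,a:c]
    cv2.imwrite('pics/'+f,cv2.resize(im[:,:,::-1],None,fx=s,fy=s,interpolation=cv2.INTER_CUBIC))
def ray(n,u,v,z):
    c=r.calibration(n);K,R,t=[np.array(c[k],float) for k in 'KRt']
    C=-R.T@t.ravel(); d=R.T@np.linalg.solve(K,[u,v,1]); return C+d*(z-C[2])/d[2]
def proj(n,X):
    c=r.calibration(n);K,R,t=[np.array(c[k],float) for k in 'KRt']
    p=(np.atleast_2d(X)@R.T+t.ravel())@K.T; return p[:,:2]/p[:,2:]
E
python3 - <<'E'
from h import *
a=r.snapshot('top');b=r.snapshot('side')
cv2.imwrite('pics/top0.png',a[:,:,::-1]);cv2.imwrite('pics/side0.png',b[:,:,::-1])
for n in('top','side'):
    c=r.calibration(n);R=np.array(c['R']);print(n,np.round(-R.T@np.ravel(c['t'])),np.round(R[2],2),np.array(c['K'])[0,0])
s=r.sense();print({k:np.round(v,2) for k,v in s.items()})
E
```

```text
top [ 409.   -6. 1168.] [ 0.09  0.03 -1.  ] 405.76680970787163
side [ 159. -957.  893.] [ 0.26  0.73 -0.63] 398.83452152276175
{'time_s': np.float64(0.1), 'q': array([-72.15,  39.53, -11.15,  89.74,   9.01,  51.71, -12.32]), 'joint_vel': array([ 0.08, -0.17, -0.03, -0.15, -0.01, -0.06,  0.09]), 'joint_torque': array([-0.000e+00, -5.406e+01, -1.270e+00, -1.590e+01,  1.000e-02,
        0.000e+00,  0.000e+00]), 'ee_pos': array([171.26, 600.46, 230.57]), 'eef_rot': array([-1.7990e+02,  1.0000e-02,  1.6409e+02]), 'wrist_force': array([1.23, 0.55, 0.12]), 'ft_torque': array([ 0.03,  0.04, -0.03]), 'opening': np.float64(85.56)}
```

View pics/top0.png

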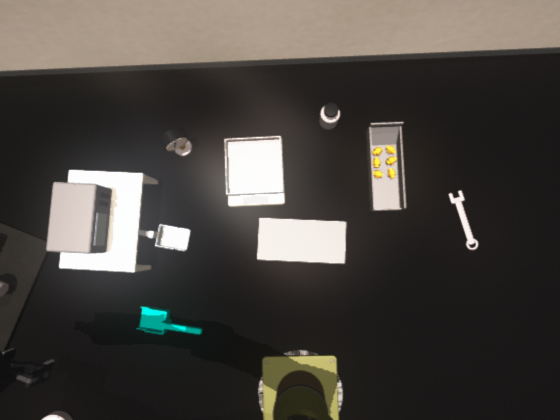

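View pics/side0.png

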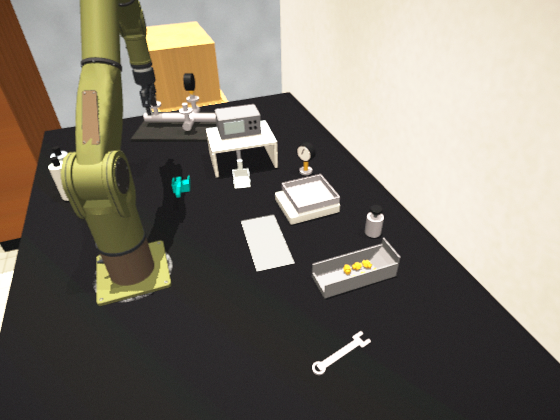

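Scene as seen: the aluminium scoop's bowl is at top px (173,237) in front of the riser. The turquoise look-alike at (155,320) is to be left alone. I pick the bowl at (173,237) and check it in one close composite.

```bash
python3 - <<'E'
from h import *
im=cv2.imread('pics/top0.png')
A=cv2.resize(im[205:265,120:210],None,fx=4.4,fy=4.4,interpolation=cv2.INTER_CUBIC) # 396x264
B=cv2.resize(im[110:220,355:415],None,fx=5,fy=5,interpolation=cv2.INTER_CUBIC) # 300x550
C=cv2.resize(im[125:275,215:355],None,fx=2.2,fy=2.2,interpolation=cv2.INTER_CUBIC) #308x330
o=np.zeros((600,700,3),np.uint8);o[:264,:396]=A;o[:550,400:]=B;o[268:598,:308]=C
cv2.imwrite('pics/c1.png',o)
E
```

```text
(no output)
```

View pics/c1.png

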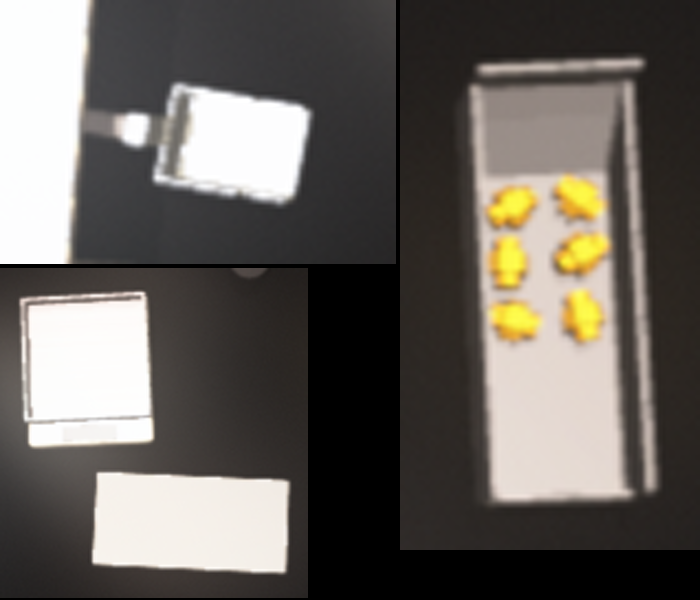

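```bash
cat > fit.py <<'E'
from h import *
from scipy.optimize import least_squares
def fit(pts,uv,g,n='top'):
    pts=np.array(pts,float);uv=np.array(uv,float)
    def W(p):
        c,s=np.cos(p[2]),np.sin(p[2]);R=np.array([[c,-s,0],[s,c,0],[0,0,1]]);return pts@R.T+[p[0],p[1],0]
    q=least_squares(lambda p:(proj(n,W(p))-uv).ravel(),[g[0],g[1],np.radians(g[2])],x_scale=[100,100,1])
    return np.round([q.x[0],q.x[1],np.degrees(q.x[2])],1), np.round(q.fun.reshape(-1,2),1).tolist()
E
cat > m.py <<'E'
from fit import *
A=lambda l:[(120+(x-0)/4.4-.4,205+y/4.4-.4) for x,y in l]
B=lambda l:[(355+(x-400)/5-.4,110+y/5-.4) for x,y in l]
C=lambda l:[(215+x/2.2-.3,125+(y-268)/2.2-.3) for x,y in l]
print('scoop',fit([(-40,31,36),(-40,-31,36),(40,31,22),(40,-31,22)],A([(176,86),(157,183),(309,110),(288,203)]),(450,390,-95)))
print('bin',fit([(123,44,80),(123,-44,80),(-111,-44,55),(-111,44,22),(-111,-44,22)],B([(478,65),(643,60),(655,491),(490,502),(634,497)]),(600,-270,0)))
print('scale',fit([(78,78,70),(78,-78,70),(-107,80,36),(-107,-80,36)],C([(20,298),(145,292),(29,446),(153,441)]),(600,100,0)))
print('mat',fit([(125,-60,3),(125,60,3),(-125,-60,3),(-125,60,3)],C([(286,573),(289,481),(92,564),(97,472)]),(400,0,-90)))
for u,v in B([(512,207),(580,198),(508,262),(583,254),(515,321),(583,316)]): print(np.round(ray('top',u,v,17)))
for p in [(330,112),(183,147)]: print(np.round(ray('top',*p,50)))
E
python3 m.py
```

```text
scoop (array([ 436.9,  348.2, -101.5]), [[0.5, 0.2], [0.5, -0.1], [-0.8, -0.2], [-0.2, 0.2]])
bin (array([ 6.108e+02, -2.579e+02,  3.000e-01]), [[0.3, 0.2], [-0.2, -0.2], [0.1, 0.1], [-1.5, 0.0], [1.2, -0.1]])
scale (array([630.3, 110.8,   0.9]), [[0.5, 0.0], [-0.3, -0.1], [-0.3, 0.2], [0.1, -0.1]])
mat (array([420. , -15.8, -94.2]), [[-0.2, 0.2], [-0.1, -0.2], [0.2, 0.0], [0.1, -0.0]])
[ 669. -240.   17.]
[ 673. -279.   17.]
[ 637. -236.   17.]
[ 640. -279.   17.]
[ 603. -239.   17.]
[ 604. -277.   17.]
[ 778. -107.   50.]
[692. 311.  50.]
```

```bash
cat > plan.py <<'E'
import sys,json,numpy as np
# usage: plan.py x y z yaw [more quadruples] : each as rows in ONE call, from commanded pose; stores last
P=json.load(open('pose.json')); a=list(map(float,sys.argv[1:])); psi=np.radians(P[3]); c,s=np.cos(psi),np.sin(psi)
for i in range(0,len(a),4):
    x,y,z,w=a[i:i+4]; d=np.array([x,y,z])-P[:3]; tw=P[3]-w
    v=np.round([(c*d[0]+s*d[1])/500,(s*d[0]-c*d[1])/500,-d[2]/500,tw/45],3)
    L=np.linalg.norm(d); print(v.tolist(),'rows>=%.1f'%max(L/62.5,abs(tw)/10.7))
b=v*[500,500,500,45]
json.dump([P[0]+c*b[0]+s*b[1],P[1]+s*b[0]-c*b[1],P[2]-b[2],P[3]-b[3]],open('pose.json','w'))
E
echo '[171.38,601.07,231.32,164.09]'>pose.json
python3 plan.py 300 478 232 120; python3 plan.py 436 343 200 78.5
python3 - <<'E'
from h import *
for u,v in [(120+88/4.4,205),(120+72/4.4,265)]: print(ray('top',u,v,122))
E
```

```text
[-0.315, -0.166, -0.001, 0.98] rows>=4.1
[-0.37, 0.1, 0.064, 0.922] rows>=3.9
[522.39405298 405.39060536 122.        ]
[366.48024633 413.86558642 122.        ]
```

Request:
move_arm(targets=[-0.315,-0.166,-0.001,0.98,-0.315,-0.166,-0.001,0.98,-0.315,-0.166,-0.001,0.98,-0.315,-0.166,-0.001,0.98,-0.315,-0.166,-0.001,0.98,-0.315,-0.166,-0.001,0.98], grip=0, grip_force=40)

```text
time_s: 0.85
ee_pos: [299.0, 478.8, 231.6]
eef_rot: [-180.0, -0.0, 120.3]
wrist_force: [-0.4, 0.5, -0.8]
opening: 85.3
```

Request:
move_arm(targets=[-0.37,0.1,0.064,0.922,-0.37,0.1,0.064,0.922,-0.37,0.1,0.064,0.922,-0.37,0.1,0.064,0.922,-0.37,0.1,0.064,0.922,-0.37,0.1,0.064,0.922,-0.37,0.1,0.064,0.922])

```text
time_s: 1.72
ee_pos: [434.8, 344.2, 199.9]
eef_rot: [-180.0, -0.0, 78.8]
wrist_force: [-0.4, -0.0, -0.4]
opening: 85.5
```

```bash
cat pose.json; python3 - <<'E'
from h import *
s=r.sense();print(s['ee_pos'],s['eef_rot'],np.round(s['q'],1))
E
python3 plan.py 436 343 60 78.5;python3 plan.py 436 343 10 78.5
```

```text
[435.8718449899358, 342.83602819494484, 199.82, 78.5][434.7994342  344.24898238 199.8773949 ] [-1.79960633e+02 -4.81767166e-02  7.87678588e+01] [-49.4  36.9  10.4 104.7 -10.   39.3 -44.5]
[0.0, 0.0, 0.28, 0.0] rows>=2.2
[0.0, 0.0, 0.1, 0.0] rows>=0.8
```

Request:
move_arm(targets=[0,0,0.1,0,0,0,0.19,0,0,0,0.28,0,0,0,0.28,0,0,0,0.31,0,0,0,0.34,0,0,0,0.37,0,0,0,0.38,0])

```text
time_s: 2.72
ee_pos: [435.5, 342.6, 8.9]
eef_rot: [-180.0, 0.0, 78.5]
wrist_force: [-0.5, -0.4, -0.5]
opening: 85.4
```

```bash
python3 - <<'E'
from h import *
snap('side','s1.png',(190,110,310,220),5)
E
```

```text
(no output)
```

View pics/s1.png

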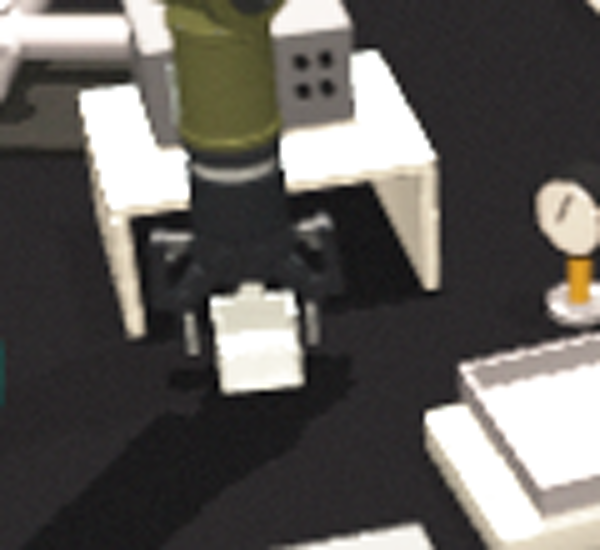

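Request:
move_arm(targets=[0,0,0,0,0,0,0,0,0,0,0,0,0,0,0,0,0,0,0,0,0,0,0,0], grip=255, grip_force=40)

```text
time_s: 3.52
ee_pos: [436.3, 343.0, 10.3]
eef_rot: [180.0, -0.0, 78.5]
wrist_force: [1.0, -0.2, 5.0]
opening: 61.3
```

Request:
move_arm(targets=[0,0,-0.01,0,0,0,-0.02,0,0,0,-0.03,0,0,0,-0.03,0])

```text
time_s: 4.03
ee_pos: [436.0, 343.0, 25.2]
eef_rot: [180.0, -0.0, 78.5]
wrist_force: [-0.4, 0.1, -2.2]
opening: 61.1
```

```bash
python3 - <<'E'
from h import *
snap('side','s2.png',(190,110,310,220),4)
import json;p=json.load(open('pose.json'));p[2]+=15;json.dump(p,open('pose.json','w'));print(p)
s=r.sense();print(s['wrist_force'])
E
```

```text
[435.8718449899358, 342.83602819494484, 24.819999999999993, 78.5]
[-0.65120426  0.45820363 -2.36600518]
```

```bash
python3 plan.py 410 216 25 78.5; python3 plan.py 427 -55 70 78.5;python3 plan.py 427 -55 30 78.5 427 -55 12.5 78.5
```

```text
[-0.259, -0.0, -0.0, 0.0] rows>=2.1
[-0.524, 0.141, -0.09, 0.0] rows>=4.4
[-0.0, 0.0, 0.08, 0.0] rows>=0.6
[-0.0, 0.0, 0.115, 0.0] rows>=0.9
```

Request:
move_arm(targets=[-0.04,0,0,0,-0.09,0,0,0,-0.15,0,0,0,-0.2,0,0,0,-0.25,0,0,0,-0.26,0,0,0])

```text
time_s: 4.82
ee_pos: [409.5, 213.5, 24.7]
eef_rot: [-179.9, 0.1, 78.4]
wrist_force: [-0.7, 0.3, -1.6]
opening: 61.2
```

Request:
move_arm(targets=[-0.08,0.02,-0.04,0,-0.17,0.045,-0.09,0,-0.27,0.07,-0.09,0,-0.37,0.1,-0.09,0,-0.46,0.125,-0.09,0,-0.524,0.141,-0.09,0,-0.524,0.141,-0.09,0,-0.524,0.141,-0.09,0])

```text
time_s: 5.82
ee_pos: [427.7, -54.2, 69.8]
eef_rot: [179.9, -0.1, 78.6]
wrist_force: [0.6, 1.2, -1.6]
opening: 60.9
```

Request:
move_arm(targets=[0,0,0.04,0,0,0,0.08,0,0,0,0.1,0,0,0,0.108,0,0,0,0.115,0,0,0,0.115,0])

```text
time_s: 6.58
ee_pos: [417.5, -55.7, 16.5]
eef_rot: [-178.2, 0.7, 78.9]
wrist_force: [-0.4, 0.2, -2.2]
opening: 61.2
```

```bash
python3 - <<'E'
from h import *
snap('side','s3.png',(190,160,350,280),5)
E
```

```text
(no output)
```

View pics/s3.png

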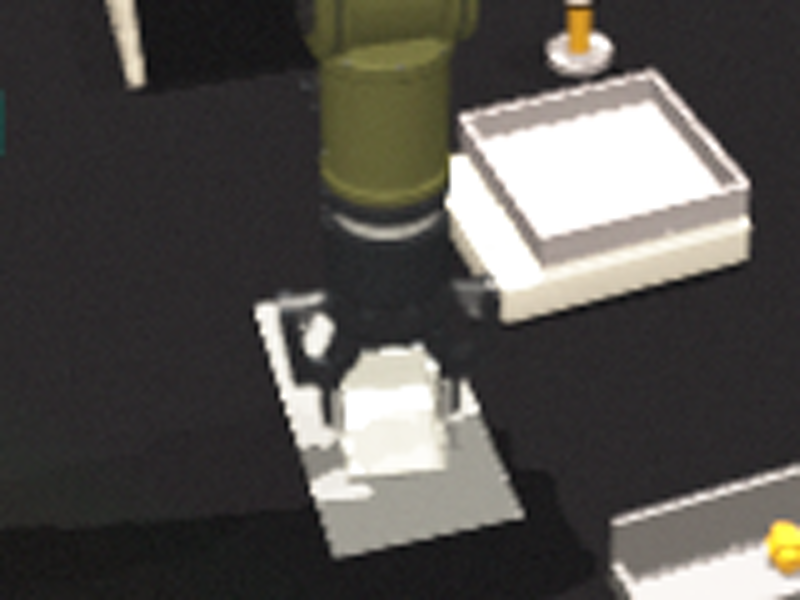

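```bash
cat pose.json; python3 plan.py 450 -55 25 78.5 450 -55 12.5 78.5
```

```text
[426.9039903413716, -54.85993304052234, 12.319999999999993, 78.5][0.009, 0.045, -0.025, 0.0] rows>=0.4
[0.009, 0.045, -0.0, 0.0] rows>=0.4
```

Request:
move_arm(targets=[0,0,-0.025,0,0.009,0.045,-0.025,0,0.009,0.045,-0.025,0,0.009,0.045,-0.015,0,0.009,0.045,-0.005,0,0.009,0.045,0,0,0.009,0.045,0,0])

```text
time_s: 7.5
ee_pos: [439.3, -57.5, 15.7]
eef_rot: [-178.1, 0.8, 78.7]
wrist_force: [-0.7, -0.0, -1.9]
opening: 61.0
```

```bash
python3 - <<'E'
from h import *
s=r.sense();print(np.round(s['q'],1),np.round(s['ee_pos'],1),np.round(s['eef_rot'],1),s['joint_vel'].round(1))
E
```

```text
[  9.6  52.2 -13.7 126.2  68.4  12.  -78.5] [439.3 -57.5  15.7] [-178.1    0.8   78.7] [ 0.6 -0.5 -0.8 -0.3 -0.4  0.3  0.5]
```

Request:
move_arm(targets=[0.002,0.01,-0.01,0,0.002,0.01,-0.01,0,0.002,0.01,-0.01,0,0.002,0.01,-0.01,0])

```text
time_s: 8.0
ee_pos: [444.7, -57.6, 20.7]
eef_rot: [-178.1, 0.7, 78.7]
wrist_force: [0.1, -0.4, -1.7]
opening: 61.1
```

```bash
python3 plan.py 455 -55 17.5 78.5; python3 - <<'E'
from h import *
s=r.sense();print(np.round(s['q'],1),np.round(s['ee_pos'],1),np.round(s['eef_rot'],1),s['joint_vel'].round(1))
E
```

```text
[0.002, 0.01, -0.01, 0.0] rows>=0.1
[ 11.4  51.8 -16.6 125.2  65.6  14.7 -75.7] [444.7 -57.6  20.7] [-178.1    0.7   78.7] [-0.   0.1 -0.1 -0.1 -0.   0.1  0.1]
```

```bash
cat > plan.py <<'E'
import sys
from h import *
from scipy.spatial.transform import Rotation as Ro
s=r.sense();p=np.array(s['ee_pos']);R=Ro.from_euler('xyz',s['eef_rot'],degrees=True).as_matrix();yaw=s['eef_rot'][2]
a=list(map(float,sys.argv[1:]))
print('at',p.round(1),np.round(s['eef_rot'],1),'F',np.round(s['wrist_force'],1),'open',round(float(s['opening']),1),'t',s['time_s'])
for i in range(0,len(a),4):
    d=np.array(a[i:i+3])-p; tw=(yaw-a[i+3]+180)%360-180
    print(np.round(np.r_[R.T@d/500,tw/45],3).tolist(),'rows %.1f'%max(np.linalg.norm(d)/62.5,abs(tw)/10.7))
E
python3 plan.py 447 -57 12.5 78.5
```

```text
at [444.7 -57.6  20.7] [-178.1    0.7   78.7] F [ 0.1 -0.4 -1.7] open 61.1 t 8.0
[0.002, 0.005, 0.016, 0.005] rows 0.1
```

Request:
move_arm(targets=[0,0.005,0.006,0,0,0.005,0.012,0,0,0.005,0.016,0,0,0.005,0.016,0])

```text
time_s: 8.5
ee_pos: [447.6, -58.4, 13.8]
eef_rot: [-178.2, 0.8, 78.7]
wrist_force: [-1.5, -1.4, 13.4]
opening: 61.2
```

Request:
move_arm(targets=[0,0,-0.001,0,0,0,-0.001,0,0,0,-0.001,0,0,0,-0.001,0,0,0,-0.001,0], grip=0)

```text
time_s: 9.12
ee_pos: [447.2, -58.1, 13.1]
eef_rot: [-178.1, 0.7, 78.7]
wrist_force: [-0.0, 0.0, 0.0]
opening: 85.7
```

Request:
move_arm(targets=[0,0,-0.04,0,0,0,-0.1,0,0,0,-0.2,0,0,0,-0.28,0,0,0,-0.28,0])

```text
time_s: 9.75
ee_pos: [453.8, -57.2, 155.4]
eef_rot: [-178.4, 0.7, 78.6]
wrist_force: [-0.5, 0.2, -0.6]
opening: 85.7
```

```bash
python3 - <<'E'
from h import *
a=r.snapshot('side');b=r.snapshot('top')
A=cv2.resize(a[180:280,210:330],None,fx=4,fy=4,interpolation=cv2.INTER_CUBIC)
B=cv2.resize(b[200:300,240:340],None,fx=4,fy=4,interpolation=cv2.INTER_CUBIC)
cv2.imwrite('pics/p4.png',np.hstack([A[:400],B])[:,:,::-1][:, :800] if 0 else cv2.resize(np.hstack([A,B]),(792,360))[:,:,::-1])
E
python3 plan.py
```

```text
at [451.8 -57.7 153. ] [-178.1    0.8   78.7] F [0.2 0.8 0.8] open 85.3 t 9.85
```

View pics/p4.png

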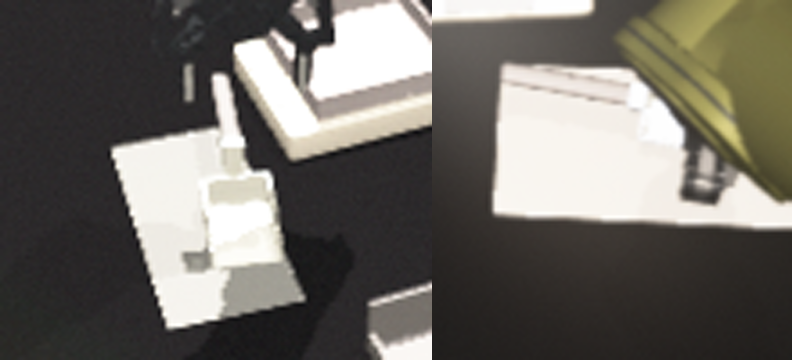

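```bash
python3 plan.py 780 -95 250 78.7 880 -108 250 78.7; python3 - <<'E'
from h import *
from scipy.spatial.transform import Rotation as Ro
s=r.sense();print(np.round(Ro.from_euler('xyz',s['eef_rot'],degrees=True).as_matrix()[:,2],4))
q=[(240+(u-432)/3.6,200+v/3.6) for u,v in [(505,72),(635,97)]]
for u in q: print(ray('top',*u,74))
E
```

```text
at [451.8 -57.7 153. ] [-178.1    0.8   78.7] F [0.2 0.8 0.8] open 85.3 t 9.85
[0.053, 0.652, -0.216, -0.001] rows 5.5
[0.067, 0.853, -0.223, -0.001] rows 7.1
[-0.0345 -0.0065 -0.9994]
[476.97481412  94.21024861  74.        ]
[455.46513409  -2.93336072  74.        ]
```

Request:
move_arm(targets=[0.053,0.652,-0.216,0,0.053,0.652,-0.216,0,0.053,0.652,-0.216,0,0.053,0.652,-0.216,0,0.053,0.652,-0.216,0,0.06,0.75,-0.222,0,0.067,0.853,-0.223,0,0.067,0.853,-0.223,0], grip=110)

```text
time_s: 10.85
ee_pos: [860.5, -107.9, 241.3]
eef_rot: [-178.5, 0.7, 78.3]
wrist_force: [0.8, -4.1, -1.9]
opening: 48.2
```

```bash
python3 plan.py 910 -112 250 78.7
```

```text
at [ 860.5 -107.9  241.3] [-178.5    0.7   78.3] F [ 0.8 -4.1 -1.9] open 48.2 t 10.85
[0.012, 0.098, -0.02, -0.008] rows 0.8
```

Request:
move_arm(targets=[0,0.03,0,0,0,0.03,0,0,0,0.03,0,0])

```text
time_s: 11.22
ee_pos: [865.0, -108.7, 238.1]
eef_rot: [-178.8, 0.8, 78.3]
wrist_force: [-0.8, -0.4, 0.2]
opening: 48.7
```

Request:
move_arm(targets=[0.005,0.04,0,0,0.005,0.04,0,0,0.005,0.04,0,0,0.005,0.04,0,0])

```text
time_s: 11.72
ee_pos: [870.8, -109.1, 234.7]
eef_rot: [-179.6, 0.7, 78.2]
wrist_force: [-0.3, -0.1, 0.1]
opening: 48.6
```

```bash
python3 plan.py 466 40 200 78.3; python3 - <<'E'
from h import *
from scipy.spatial.transform import Rotation as Ro
s=r.sense();print(np.round(Ro.from_euler('xyz',s['eef_rot'],degrees=True).as_matrix()[:,2],4))
E
```

```text
at [ 870.8 -109.1  234.7] [-179.6    0.7   78.2] F [-0.3 -0.1  0.1] open 48.6 t 11.725
[0.128, -0.853, 0.074, -0.001] rows 6.9
[-0.0096 -0.0107 -0.9999]
```

Request:
move_arm(targets=[0.13,-0.853,0.074,0,0.13,-0.853,0.074,0,0.13,-0.853,0.074,0,0.13,-0.853,0.074,0,0.13,-0.853,0.074,0,0.13,-0.853,0.074,0,0.13,-0.853,0.074,0,0.13,-0.853,0.074,0])

```text
time_s: 12.72
ee_pos: [485.5, 33.4, 202.6]
eef_rot: [-179.7, 0.7, 78.3]
wrist_force: [-0.2, 1.2, -0.6]
opening: 48.3
```

```bash
python3 plan.py 466.5 45 100 77.8 466.5 45 47 77.8
```

```text
at [485.5  33.4 202.6] [-179.7    0.7   78.3] F [-0.2  1.2 -0.6] open 48.3 t 12.725
[0.018, -0.041, 0.205, 0.012] rows 1.7
[0.019, -0.04, 0.311, 0.012] rows 2.5
```

Request:
move_arm(targets=[0,0,0,0,0,0,0,0,0,0,0,0])

```text
time_s: 13.1
ee_pos: [490.4, 32.4, 203.8]
eef_rot: [-179.9, 0.6, 78.3]
wrist_force: [0.6, 0.1, -0.0]
opening: 48.6
```

```bash
python3 plan.py 466.5 45 100 77.8 466.5 45 47 77.8
```

```text
at [490.4  32.4 203.8] [-179.9    0.6   78.3] F [ 0.6  0.1 -0. ] open 48.6 t 13.1
[0.017, -0.052, 0.207, 0.011] rows 1.7
[0.018, -0.051, 0.313, 0.011] rows 2.5
```

Request:
move_arm(targets=[0.017,-0.052,0.1,0.011,0.017,-0.052,0.2,0.011,0.018,-0.051,0.24,0.011,0.018,-0.051,0.28,0.011,0.018,-0.051,0.313,0.011,0.018,-0.051,0.313,0.011])

```text
time_s: 13.85
ee_pos: [465.5, 45.1, 46.2]
eef_rot: [-179.8, 0.5, 77.7]
wrist_force: [0.0, 0.0, 0.3]
opening: 48.9
```

```bash
python3 plan.py 466.5 45 47 77.8; python3 - <<'E'
from h import *
snap('side','s5.png',(190,150,330,280),5)
E
```

```text
at [465.5  45.1  46.2] [-179.8    0.5   77.7] F [0.  0.  0.3] open 48.9 t 13.85
[0.0, 0.002, -0.002, -0.002] rows 0.0
```

View pics/s5.png

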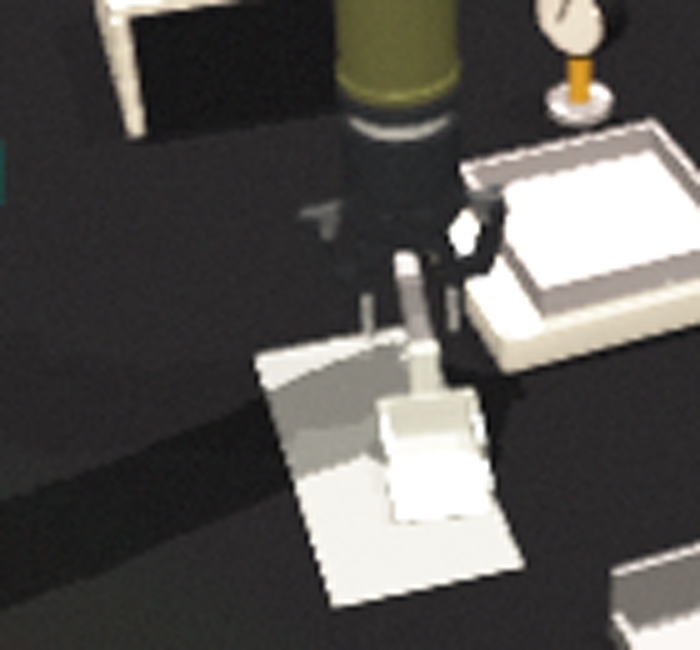

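Fingers straddle the handle: pads at (367,312) and (452,308), handle at (412,310). Close softly and lift a little to see whether it droops at 20 N.

Request:
move_arm(targets=[0,0,0,0,0,0,0,0,0,0,0,0,0,0,0,0], grip=255, grip_force=20)

```text
time_s: 14.4
ee_pos: [465.5, 45.8, 47.8]
eef_rot: [-179.9, 0.5, 77.8]
wrist_force: [1.6, 0.7, 3.6]
opening: 15.8
```

Request:
move_arm(targets=[0,0,-0.03,0,0,0,-0.06,0,0,0,-0.08,0,0,0,-0.08,0])

```text
time_s: 14.9
ee_pos: [464.9, 46.2, 87.7]
eef_rot: [-179.8, 0.5, 77.8]
wrist_force: [-0.0, -0.4, -1.2]
opening: 15.6
```

```bash
python3 plan.py; python3 - <<'E'
from h import *
print(np.round(r.sense()['ft_torque'],3))
snap('side','s6.png',(190,150,330,280),4)
E
```

```text
at [464.9  46.2  87.7] [-179.8    0.5   77.8] F [-0.  -0.4 -1.2] open 15.6 t 14.9
[ 0.152 -0.027  0.032]
```

View pics/s6.png

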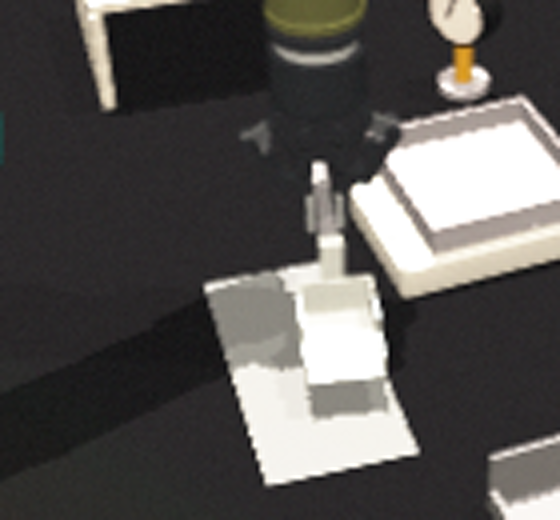

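```bash
cat > pitch.py <<'E'
import sys
from h import *
# predicted px of scoop corners for pitch angles (mouth down +), scoop grip offset g behind origin
def pts(tcp,yaw,th,g):
    y=np.radians(yaw);X=np.array([np.cos(y),np.sin(y),0]);Y=np.array([-X[1],X[0],0]);Z=np.array([0,0,1.])
    G=np.array(tcp)+[0,0,19];t=np.radians(th);c,s=np.cos(t),np.sin(t)
    f=lambda a,b,h:G+((a+g)*c+(h-62)*-s*1)*X*1+b*Y+(-(a+g)*s+(h-62)*c)*Z
    return [f(40,31,0),f(40,-31,0),f(-40,31,36),f(-40,-31,36),f(-151,0,71)]
if __name__=='__main__':
    ox,oy,sc,yaw,g=map(float,sys.argv[1:6]);s=r.sense()
    for th in map(float,sys.argv[6:]):
        P=pts(s['ee_pos'],yaw,th,g);print(th,((proj('side',P)-[ox,oy])*sc).round().tolist(),'mouth',P[0].round())
E
python3 pitch.py 190 150 4 -102.2 100 0 5 10 15 20
```

```text
0.0 [[385.0, 371.0], [306.0, 380.0], [370.0, 271.0], [293.0, 279.0], [315.0, 160.0]] mouth [465. -97.  44.]
5.0 [[386.0, 387.0], [307.0, 395.0], [370.0, 278.0], [294.0, 286.0], [315.0, 156.0]] mouth [ 464. -102.   32.]
10.0 [[387.0, 400.0], [308.0, 409.0], [371.0, 284.0], [294.0, 291.0], [314.0, 151.0]] mouth [ 464. -106.   21.]
15.0 [[387.0, 413.0], [309.0, 421.0], [371.0, 289.0], [295.0, 297.0], [314.0, 147.0]] mouth [ 463. -108.   10.]
20.0 [[388.0, 423.0], [310.0, 432.0], [371.0, 293.0], [295.0, 301.0], [314.0, 144.0]] mouth [ 463. -110.    0.]
```

Request:
move_arm(targets=[0,0,0.03,0,0,0,0.06,0,0,0,0.075,0,0,0,0.081,0,0,0,0.081,0])

```text
time_s: 15.58
ee_pos: [464.6, 46.1, 47.0]
eef_rot: [-179.8, 0.5, 77.8]
wrist_force: [-1.1, 0.9, 0.0]
opening: 15.3
```

Request:
move_arm(targets=[0,0,0,0,0,0,0,0,0,0,0,0,0.04,0,0,0,0.076,0,0,0,0.076,0,0,0], grip=140)

```text
time_s: 16.32
ee_pos: [472.9, 84.3, 46.4]
eef_rot: [-179.8, 0.5, 78.0]
wrist_force: [0.1, -0.6, -0.3]
opening: 38.5
```

Request:
move_arm(targets=[0,0,0,0,0,0,0,0,0,0,0,0,0,0,0,0], grip=255)

```text
time_s: 16.82
ee_pos: [472.6, 82.1, 46.6]
eef_rot: [-179.8, 0.6, 77.7]
wrist_force: [0.2, -0.7, 0.8]
opening: 16.0
```

Request:
move_arm(targets=[0,0,-0.04,0,0,0,-0.08,0,0,0,-0.1,0,0,0,-0.1,0])

```text
time_s: 17.32
ee_pos: [473.2, 83.5, 96.8]
eef_rot: [-179.9, 0.5, 77.8]
wrist_force: [0.3, -0.2, -1.7]
opening: 15.7
```

```bash
sed -i 's/\*-s\*1)\*X\*1/*s)*X/' pitch.py; python3 plan.py; python3 - <<'E'
from h import *
print(np.round(r.sense()['ft_torque'],3))
snap('side','s7.png',(190,150,330,280),4)
E
python3 pitch.py 190 150 4 -102.2 138 0 5 10 15
```

```text
at [473.2  83.5  96.8] [-179.9    0.5   77.8] F [ 0.3 -0.2 -1.7] open 15.7 t 17.325
[ 0.142 -0.056  0.033]
0.0 [[385.0, 363.0], [305.0, 371.0], [370.0, 262.0], [293.0, 270.0], [315.0, 151.0]] mouth [466. -97.  53.]
5.0 [[384.0, 372.0], [305.0, 380.0], [370.0, 269.0], [293.0, 276.0], [315.0, 151.0]] mouth [467. -91.  38.]
10.0 [[383.0, 379.0], [305.0, 387.0], [369.0, 274.0], [293.0, 282.0], [315.0, 151.0]] mouth [468. -84.  23.]
15.0 [[382.0, 384.0], [305.0, 393.0], [369.0, 278.0], [293.0, 286.0], [315.0, 150.0]] mouth [470. -75.   9.]
```

View pics/s7.png

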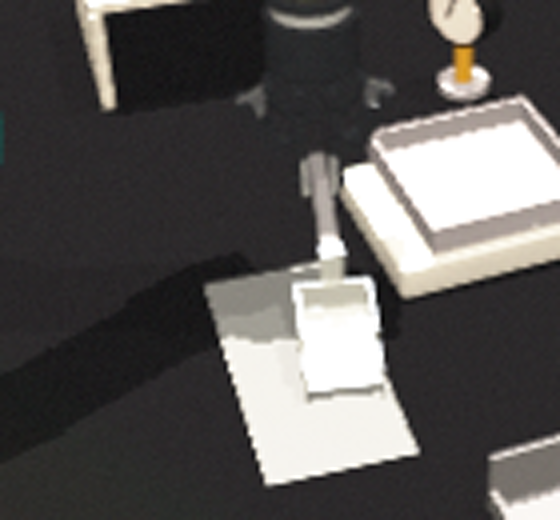

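Empty, at 20 N and gripped near the handle's end, the bowl droops about 16°: mouth corners at (382,388) and (308,398), against (385,363) if level. So the grip force controls the tipping. I clamp it at 120 N, since a mouth-down pitch clears the bin's low wall, and go to the bin.

Request:
move_arm(targets=[0,0,0,0,0,0,0,0,0,0,-0.05,0,0,0,-0.12,0,0,0,-0.2,0,0,0,-0.2,0], grip_force=120)

```text
time_s: 18.12
ee_pos: [475.1, 84.0, 198.4]
eef_rot: [179.9, 0.4, 77.8]
wrist_force: [0.4, -0.0, -2.5]
opening: 14.3
```

```bash
python3 plan.py 480 -60 200 122 ; python3 - <<'E'
from h import *
print(np.round(r.sense()['ft_torque'],3))
E
```

```text
at [475.1  84.  198.4] [179.9   0.4  77.8] F [ 0.4 -0.  -2.5] open 14.3 t 18.125
[-0.279, 0.07, -0.001, -0.982] rows 4.1
[ 0.187 -0.093 -0.006]
```

Request:
move_arm(targets=[-0.07,0.02,0,-0.2,-0.14,0.035,0,-0.4,-0.2,0.05,0,-0.6,-0.25,0.06,0,-0.8,-0.279,0.07,0,-0.98,-0.279,0.07,0,-0.98,-0.279,0.07,0,-0.98])

```text
time_s: 19.0
ee_pos: [477.5, -58.6, 196.9]
eef_rot: [-179.4, 0.1, 121.8]
wrist_force: [-0.5, 0.4, -1.8]
opening: 13.8
```

```bash
python3 plan.py 480 -200 200 162
```

```text
at [477.5 -58.6 196.9] [-1.794e+02  1.000e-01  1.218e+02] F [-0.5  0.4 -1.8] open 13.8 t 19.0
[-0.243, -0.145, -0.004, -0.893] rows 3.8
```

Request:
move_arm(targets=[-0.06,-0.04,0,-0.2,-0.12,-0.075,0,-0.4,-0.18,-0.11,0,-0.6,-0.22,-0.13,0,-0.75,-0.243,-0.145,-0.004,-0.893,-0.243,-0.145,-0.004,-0.893,-0.243,-0.145,-0.004,-0.893])

```text
time_s: 19.88
ee_pos: [480.8, -199.4, 200.5]
eef_rot: [-179.5, -0.2, 162.1]
wrist_force: [0.3, -1.3, -0.9]
opening: 13.9
```

```bash
python3 plan.py 430 -259 180 180.3
```

```text
at [ 480.8 -199.4  200.5] [-179.5   -0.2  162.1] F [ 0.3 -1.3 -0.9] open 13.9 t 19.875
[0.06, -0.144, 0.042, -0.406] rows 1.7
```

Request:
move_arm(targets=[0.03,-0.07,0.02,-0.2,0.06,-0.144,0.042,-0.406,0.06,-0.144,0.042,-0.406,0.06,-0.144,0.042,-0.406,0.06,-0.144,0.042,-0.406])

```text
time_s: 20.5
ee_pos: [431.5, -259.0, 180.8]
eef_rot: [-179.5, -0.2, -179.5]
wrist_force: [0.7, 0.1, -2.7]
opening: 13.9
```

```bash
python3 plan.py 430 -259 180 180.3;python3 - <<'E'
from h import *
a=r.snapshot('side')
b=r.snapshot('top')
A=cv2.resize(a[190:300,270:430],None,fx=3.6,fy=3.6,interpolation=cv2.INTER_CUBIC)
B=cv2.resize(b[115:275,350:420],None,fx=2.475,fy=2.475,interpolation=cv2.INTER_CUBIC)[:396]
print(A.shape,B.shape)
cv2.imwrite('pics/p8.png',np.hstack([A,B])[:,:,::-1])
E
python3 pitch.py 270 190 3.6 0.3 138 0 10 17;  sed "s/'side'/'top'/" pitch.py >pt.py; python3 pt.py 350 115 2.475 0.3 138 10 17
```

```text
at [ 431.5 -259.   180.8] [-179.5   -0.2 -179.5] F [ 0.7  0.1 -2.7] open 13.9 t 20.5
[0.003, -0.0, 0.002, 0.004] rows 0.0
(396, 576, 3) (396, 173, 3)
0.0 [[286.0, 163.0], [325.0, 214.0], [195.0, 153.0], [231.0, 206.0], [72.0, 182.0]] mouth [ 609. -227.  138.]
10.0 [[268.0, 195.0], [305.0, 247.0], [187.0, 172.0], [223.0, 225.0], [75.0, 179.0]] mouth [ 595. -228.  108.]
17.0 [[252.0, 217.0], [288.0, 269.0], [179.0, 184.0], [214.0, 238.0], [76.0, 177.0]] mouth [ 583. -228.   88.]
10.0 [[75.0, 138.0], [134.0, 136.0], [89.0, 200.0], [151.0, 198.0], [140.0, 301.0]] mouth [ 595. -228.  108.]
17.0 [[72.0, 153.0], [130.0, 150.0], [87.0, 207.0], [148.0, 205.0], [141.0, 300.0]] mouth [ 583. -228.   88.]
```

View pics/p8.png

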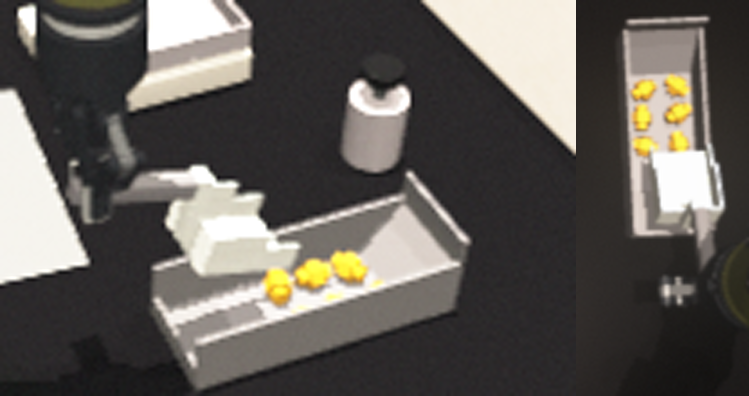

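```bash
python3 - <<'E'
from h import *
b=r.snapshot('top')[:,:,::-1];a=cv2.imread('pics/top0.png')
g=cv2.cvtColor(b,cv2.COLOR_BGR2GRAY)
for v in range(174,206,2): print(v,' '.join('%3d'%x for x in g[v,374:412]))
E
```

```text
174 201 207 224 230 231 232 237 238 231 226 218 217 208 182 170 177 204 219 220 221 198 178 199 171 104  69  66  70 109 185 184 115  56  48  47  47  46  46
176 165 163 174 180 185 175 198 228 231 228 232 235 233 212 186 183 220 240 246 245 240 240 245 245 236 230 227 209 161 175 185 126  59  47  48  47  47  46
178 206 199 196 175 179 155 167 243 253 253 253 253 253 253 253 253 253 253 253 253 253 253 253 253 253 253 253 248 198 145 230 197  79  48  48  47  46  47
180 219 217 190 194 207 165 146 241 253 253 253 253 253 253 253 253 253 253 253 253 253 253 253 253 253 253 253 252 224 141 215 206 148  94  54  48  47  47
182 220 217 177 136 131 123 125 198 233 250 253 253 253 253 253 253 253 253 253 253 253 253 253 253 253 253 253 253 239 167 150 157 233 204  82  49  46  47
184 220 217 177 135 128 119 111 119 187 246 253 253 253 253 253 253 253 253 253 253 253 253 253 253 253 253 253 253 246 189 117 115 184 185 115  57  47  47
186 221 218 176 136 129 125 113 109 139 241 253 253 253 253 253 253 253 253 253 253 253 253 253 253 253 253 253 253 251 217 124 116 175 187 126  60  47  47
188 220 
[... 695 characters left out ...]
 253 252 236 220 248 253 253 253 253 253 253 238 165 111 135 233 204  82  47
198 215 212 206 168 125 116 115 111 107 124 220 250 253 253 253 253 253 253 247 229 185 137 166 242 252 251 249 243 245 250 238 208 197 203 228 203 115  54
200 216 213 210 205 163 121 114 109 107 114 172 217 224 221 220 220 219 208 192 175 137 111 118 137 169 192 197 191 187 175 175 184 189 188 172 119  62  46
202 215 213 211 206 164 121 114 110 110 132 163 173 171 171 172 171 171 166 140 114 111 130 109  92 140 178 189 188 188 184 175 169 164 136  86  53  46  45
204 216 214 212 207 163 120 115 116 137 164 172 171 170 169 170 171 167 146 118 113 142 145 113  88 132 171 186 188 185 175 165 154 118  70  48  44  44  44
```

```bash
python3 - <<'E'
from h import *
from scipy.optimize import least_squares
from scipy.spatial.transform import Rotation as Ro
s=r.sense();G=np.array(s['ee_pos'])+[0,0,19]
M=np.array([(40,28.5,2.5),(40,-28.5,2.5),(-37.5,28.5,2.5),(-37.5,-28.5,2.5),(40,-31,22),(-40,-31,36)],float)
uv=np.array([(380.7,177),(402,176.2),(384.3,199.3),(404.3,198),(405,177.5),(409.5,198)])
def W(p): return G+Ro.from_euler('ZYX',[p[0],p[1],p[2]],degrees=True).apply(M+[p[4],0,-62])+[0,p[3],0]
for fixroll in (1,0):
    f=lambda p:np.r_[(proj('top',W(np.r_[p[:2],0 if fixroll else p[2],p[3:]]))-uv).ravel(),(p[4]-138)/5,p[3]/3,0]
    q=least_squares(f,[0,12,0,0,138],x_scale=[5,5,5,5,5]);print(q.x.round(1),np.round(q.fun[:12],1), W(q.x)[:4].round())
E
```

```text
[  -2.7   22.  2077.     2.3  149.7] [ 0.3 -0.5  0.3  0.6 -1.   2.5  1.   4.1 -0.  -4.5  0.1 -1.2] [[ 591. -320.   96.]
 [ 611. -328.  148.]
 [ 519. -317.  125.]
 [ 540. -325.  177.]]
[ -3.3  21.8   5.2  -0.7 149.5] [ 0.4 -1.4 -0.2  1.  -1.2  1.7  0.2  4.5  0.2 -4.   0.5 -0.6] [[ 587. -235.   77.]
 [ 582. -292.   72.]
 [ 516. -231.  106.]
 [ 510. -288.  101.]]
```

```bash
python3 - <<'E'
from h import *
from scipy.optimize import least_squares
from scipy.spatial.transform import Rotation as Ro
s=r.sense();G=np.array(s['ee_pos'])+[0,0,19]
M=np.array([(40,31,22),(-40,31,36),(40,-31,22),(-40,-31,36),(40,-28.5,2.5)],float)
uv=np.array([(380.7,177.3),(384.0,199.5),(405,177),(409.7,198.3),(402,176)])
def W(p,M=M): return G+Ro.from_euler('ZYX',p[:3],degrees=True).apply(M+[p[4],0,-62])+[0,p[3],0]
for wr in (10,.1):
    f=lambda p:np.r_[(proj('top',W(p))-uv).ravel(),(p[4]-138)/3,p[3]/2,p[2]*wr]
    q=least_squares(f,[0,12,0,0,138],x_scale=[5,5,5,5,5]);print(q.x.round(1),np.round(q.fun[:10],1), W(q.x,np.array([(40,31,0),(40,-31,0),(-40,31,0),(-40,-31,0)])).round().tolist())
E
```

```text
[ -0.4  20.8  -0.    0.  139. ] [-0.1 -1.8  1.1  0.5 -0.8 -2.1  0.1  1.1 -0.4  2.6] [[577.0, -230.0, 78.0], [576.0, -292.0, 78.0], [502.0, -229.0, 107.0], [501.0, -291.0, 107.0]]
[  0.3  21.3  -3.8   0.7 139.7] [-0.2 -1.1  0.9  1.  -0.7 -2.5  0.2  0.6  0.2  2.3] [[575.0, -231.0, 75.0], [577.0, -293.0, 79.0], [500.0, -232.0, 104.0], [502.0, -294.0, 108.0]]
```

```bash
python3 plan.py 429 -257 103 180.2
```

```text
at [ 430.9 -259.6  180.8] [-179.5   -0.3 -179.6] F [ 0.  -0.4 -1.7] open 14.3 t 20.65
[0.003, 0.007, 0.156, 0.005] rows 1.2
```

Request:
move_arm(targets=[0.005,0.004,0.04,0,0.005,0.004,0.09,0,0.005,0.004,0.13,0,0.005,0.004,0.148,0,0.005,0.004,0.155,0,0.005,0.004,0.155,0])

```text
time_s: 21.4
ee_pos: [427.5, -259.3, 103.5]
eef_rot: [-179.5, -0.3, -179.6]
wrist_force: [-0.6, 0.4, -1.4]
opening: 13.8
```

Request:
move_arm(targets=[0,0.004,0.006,0,0,0.004,0.012,0,0,0.004,0.018,0,0,0.004,0.018,0])

```text
time_s: 21.9
ee_pos: [427.0, -257.3, 93.9]
eef_rot: [-179.5, -0.3, -179.7]
wrist_force: [0.4, 0.6, -1.9]
opening: 13.9
```

Request:
move_arm(targets=[0,0,0.006,0,0,0,0.012,0,0,0,0.012,0])

```text
time_s: 22.28
ee_pos: [427.6, -257.7, 88.3]
eef_rot: [-179.5, -0.2, -179.7]
wrist_force: [-0.7, -1.0, 2.7]
opening: 14.0
```

Request:
move_arm(targets=[-0.012,0,0,0,-0.024,0,0.004,0,-0.036,0,0.01,0,-0.048,0,0.016,0,-0.06,0,0.022,0,-0.072,0,0.028,0,-0.084,0,0.034,0,-0.096,0,0.04,0])

```text
time_s: 23.28
ee_pos: [474.5, -257.0, 67.5]
eef_rot: [-179.6, -0.4, -179.7]
wrist_force: [-4.4, 0.1, 7.0]
opening: 13.9
```

Request:
move_arm(targets=[-0.005,0,0.006,0,-0.01,0,0.012,0,-0.015,0,0.018,0,-0.02,0,0.024,0,-0.025,0,0.03,0,-0.03,0,0.036,0,-0.035,0,0.039,0,-0.035,0,0.039,0])

```text
time_s: 24.28
ee_pos: [492.3, -257.5, 48.7]
eef_rot: [-179.5, -0.3, -179.7]
wrist_force: [-5.2, -0.1, 11.6]
opening: 14.2
```

```bash
python3 plan.py
```

```text
at [ 492.3 -257.5   48.7] [-179.5   -0.3 -179.7] F [-5.2 -0.1 11.6] open 14.2 t 24.275
```

Request:
move_arm(targets=[-0.01,0,0,0,-0.02,0,0,0,-0.03,0,0,0,-0.04,0,0,0,-0.046,0,0,0,-0.052,0,0,0])

```text
time_s: 25.02
ee_pos: [512.1, -257.8, 47.8]
eef_rot: [-179.6, -1.0, -179.9]
wrist_force: [-11.0, -1.2, 11.1]
opening: 14.5
```

```bash
python3 plan.py;python3 - <<'E'
from h import *
a=r.snapshot('side')
b=r.snapshot('top')
A=cv2.resize(a[225:305,300:410],None,fx=4.9,fy=4.9,interpolation=cv2.INTER_CUBIC)[:390]
B=cv2.resize(b[115:193,360:412],None,fx=5,fy=5,interpolation=cv2.INTER_CUBIC)[:390]
cv2.imwrite('pics/p9.png',np.hstack([A,B])[:,:,::-1])
E
```

```text
at [ 512.1 -257.8   47.8] [-179.6   -1.  -179.9] F [-11.   -1.2  11.1] open 14.5 t 25.025
```

View pics/p9.png

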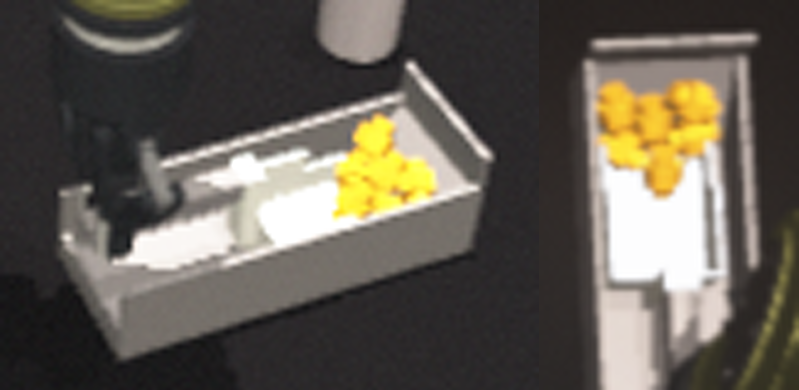

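Request:
move_arm(targets=[-0.008,0,0,0,-0.016,0,0,0,-0.024,0,0,0,-0.032,0,0,0,-0.04,0,0,0,-0.048,0,0,0])

```text
time_s: 25.88
ee_pos: [524.5, -256.9, 44.9]
eef_rot: [-179.8, -2.3, -179.9]
wrist_force: [-23.2, -2.0, 9.4]
opening: 14.0
```

```bash
cat > yel.py <<'E'
from h import *
for n in ('top','side'):
    im=r.snapshot(n).astype(int);m=((im[:,:,0]>150)&(im[:,:,2]<110)&(im[:,:,1]>100)).astype(np.uint8)
    if n=='top': m[:, :215]=0
    m[:100]=0
    ys,xs=np.where(m);
    k,_,st,ce=cv2.connectedComponentsWithStats(m)
    print(n,[(tuple(st[i][:5]),ce[i].round(0).tolist()) for i in range(1,k) if st[i][4]>8])
    if n=='top' and len(ys):
        for v in range(ys.min(),ys.max()+1): print(v,''.join('#' if x else '.' for x in m[v,xs.min():xs.max()+1]))
E
python3 yel.py; python3 plan.py
```

```text
top [((np.int32(372), np.int32(128), np.int32(24), np.int32(25), np.int32(364)), [383.0, 139.0]), ((np.int32(410), np.int32(161), np.int32(5), np.int32(12), np.int32(24)), [413.0, 167.0]), ((np.int32(413), np.int32(208), np.int32(17), np.int32(41), np.int32(219)), [422.0, 228.0]), ((np.int32(422), np.int32(210), np.int32(16), np.int32(42), np.int32(223)), [430.0, 231.0]), ((np.int32(430), np.int32(215), np.int32(56), np.int32(52), np.int32(1879)), [458.0, 241.0]), ((np.int32(413), np.int32(224), np.int32(4), np.int32(11), np.int32(15)), [415.0, 229.0]), ((np.int32(480), np.int32(231), np.int32(17), np.int32(40), np.int32(242)), [489.0, 251.0]), ((np.int32(490), np.int32(235), np.int32(15), np.int32(38), np.int32(198)), [498.0, 254.0]), ((np.int32(299), np.int32(356), np.int32(14), np.int32(10), np.int32(25)), [307.0, 358.0]), ((np.int32(263), np.int32(361), np.int32(1), np.int32(14), np.int32(14)), [263.0, 368.0]), ((np.int32(279), np.int32(370), np.int32(15), np.int32(12), np.int32(16)), [286.0, 375.0]), ((np.int32(263), np.int32(387), np.int32(14), np.int32(33), np.int32(193)), [26
[... 28229 characters left out ...]
(159), np.int32(4), np.int32(5), np.int32(9)), [349.0, 161.0]), ((np.int32(304), np.int32(162), np.int32(4), np.int32(9), np.int32(34)), [306.0, 166.0]), ((np.int32(94), np.int32(165), np.int32(14), np.int32(14), np.int32(37)), [101.0, 172.0]), ((np.int32(368), np.int32(248), np.int32(22), np.int32(20), np.int32(250)), [378.0, 259.0]), ((np.int32(104), np.int32(264), np.int32(5), np.int32(12), np.int32(12)), [106.0, 270.0]), ((np.int32(108), np.int32(278), np.int32(5), np.int32(14), np.int32(14)), [110.0, 284.0]), ((np.int32(110), np.int32(292), np.int32(24), np.int32(3), np.int32(25)), [122.0, 293.0])]
at [ 525.9 -258.    45.2] [-179.7   -2.1  180. ] F [-26.4  -0.3   9.7] open 13.9 t 25.975
```

Request:
move_arm(targets=[0.02,0,0,0,0.04,0,0,0,0.05,0,0,0,0.03,0,0,0,0.01,0,0,0,-0.005,0,0,0,-0.01,0,-0.004,0])

```text
time_s: 26.85
ee_pos: [535.3, -257.0, 48.3]
eef_rot: [-179.7, -1.7, -179.8]
wrist_force: [-23.1, 0.3, 7.0]
opening: 14.0
```

```bash
cat > yel.py <<'E'
from h import *
import sys
x0,x1,y0,y1=map(int,sys.argv[1:5])
im=r.snapshot('top').astype(int);m=((im[:,:,0]>140)&(im[:,:,2]<0.55*im[:,:,0])&(im[:,:,1]>90))
w=((im.min(2)>235))
for v in range(y0,y1): print(v,''.join('#' if m[v,u] else ('w' if w[v,u] else '.') for u in range(x0,x1)))
E
python3 yel.py 365 405 122 165; python3 plan.py
```

```text
122 ........................................
123 ........................................
124 ........................................
125 ........................................
126 ........................................
127 ........................................
128 ........................................
129 ................######..................
130 ...........##..#########................
131 .........################...............
132 ........#################...............
133 .......###################..............
134 .......###################..............
135 .......###################..............
136 .......#####################............
137 .......#####################............
138 ........###########.########............
139 .........###################............
140 ...........#################............
141 .......www.#################w...........
142 .......wwww.###############.............
143 .......www.###############..............
144 .......ww..#############................
145 .........#############..ww..............
146 .........#######
[... 222 characters left out ...]
###########.ww.............
152 ............##....#######.w.............
153 .........ww...www..#####.ww.............
154 .........www.wwwww...##.www.............
155 .........wwwwwwwwwwww..wwww.............
156 .........wwwwwwwwwwwwwwwwww.............
157 .........wwwwwwwwwwwwwwwwww.............
158 .........wwwwwwwwwwwwwwwwww...w.........
159 .........wwwwwwwwwwwwwwwwww.............
160 .........wwwwwwwwwwwwwwwwww.............
161 .........wwwwwwwwwwwwwwwwww.............
162 .........wwwwwwwwwwwwwwwwwww............
163 .........wwwwwwwwwwwwwwwwwww............
164 .........wwwwwwwwwwwwwwwwwwww...........
at [ 535.7 -257.    48.6] [-179.7   -1.7 -179.8] F [-22.4  -0.1   7. ] open 14.0 t 26.9
```

Request:
move_arm(targets=[0.02,0,0,0,0.035,0,0,0,0.02,0,0,0,0,0,0,0,-0.01,0,0,0,-0.016,0,0,0])

```text
time_s: 27.65
ee_pos: [542.8, -256.6, 48.3]
eef_rot: [-179.7, -1.8, -179.8]
wrist_force: [-20.4, -0.8, 3.8]
opening: 14.3
```

```bash
python3 yel.py 370 400 126 157; python3 plan.py
```

```text
126 ..............................
127 ..............................
128 .......####..##...............
129 .......###########............
130 .....###############..........
131 ....################..........
132 ....#################.........
133 ...##################.........
134 ...##################.........
135 ....########.#######..........
136 ....#######...#######...w.....
137 .....#######....########w.....
138 .....########...########w.....
139 ........###############.......
140 ...www..###############.......
141 ...www.#################......
142 ...www.################.......
143 ...www..##############........
144 ....ww.#############..........
145 ......#############..w........
146 ......#############wwww.......
147 ......#############.www.......
148 ......##############.ww.......
149 ......#####..########.w.......
150 ......#####..#######.ww.......
151 ......##############.ww.......
152 ......#####...#######.........
153 ........##.ww..#####.ww.......
154 ....wwww.wwwww...##..ww.......
155 ....wwwwwwwwwwwww.wwwww.......
156 ....wwwwwwwwwwwwwwwwwww.......
at [ 543.8 -257.1   48.4] [-179.7   -1.7 -179.8] F [-23.6  -1.9   7.1] open 13.9 t 27.7
```

Request:
move_arm(targets=[0,0,-0.008,0,0.002,0,-0.02,0,0.006,0,-0.034,0,0.01,0,-0.05,0,0.014,0,-0.07,0,0.018,0,-0.09,0,0.02,0,-0.11,0,0.02,0,-0.13,0])

```text
time_s: 28.7
ee_pos: [545.7, -256.4, 115.8]
eef_rot: [-179.5, -0.3, -179.7]
wrist_force: [-0.0, -0.7, -4.5]
opening: 13.8
```

Request:
move_arm(targets=[0,0,-0.02,0,0,0,-0.04,0,0,0,-0.06,0,0,0,-0.07,0,0,0,-0.08,0,0,0,-0.08,0,0,0,-0.08,0])

```text
time_s: 29.58
ee_pos: [545.7, -255.9, 154.7]
eef_rot: [-179.5, -0.3, -179.6]
wrist_force: [-0.8, -0.2, -5.0]
opening: 13.9
```

```bash
python3 yel.py 370 416 116 165; python3 plan.py; python3 -c "
from h import *
print(np.round(r.sense()['ft_torque'],3))"
```

```text
116 ..............................................
117 ..............................................
118 ..............................................
119 ..............###...##........................
120 .............#############....................
121 ............################..................
122 ...........#################..................
123 ...........#################.ww...............
124 ...........#################.ww...............
125 ...........##################.w...............
126 ...........#######..#########ww...............
127 ...........#######...########.w...............
128 ...........#######....########................
129 ...........########.....#########w............
130 ............########....########..............
131 ..............#######...########..............
132 ..........www..#######.#########..............
133 ...........www.##################.............
134 ...........www.##################.............
135 ...........ww..#################..............
136 ...........www.################...............
137 ...........www.##########
[... 808 characters left out ...]
.......wwwwwww...............
154 ........................wwwwwwww..............
155 ........................wwwwwwww..............
156 ........................wwwwwwww..............
157 ..........................w...................
158 ..............................................
159 ..............................................
160 ..............................................
161 ..............................................
162 ..............................................
163 ..............................................
164 ..............................................
at [ 545.6 -255.9  154.6] [-179.5   -0.4 -179.6] F [-1.1 -0.5 -4.4] open 14.0 t 29.625
[-0.028  0.493 -0.011]
```

```bash
python3 pt.py 370 116 1 0.3 138 0 -5 -8 -12 -16| sed 's/mouth.*//'; python3 - <<'E'
from h import *
a=r.snapshot('side')
cv2.imwrite('pics/p10.png',cv2.resize(a[170:300,270:430],None,fx=5,fy=5,interpolation=cv2.INTER_CUBIC)[:600,:,::-1])
E
python3 pitch.py 270 170 5 0.3 138 0 -5 -8 -12 -16| sed 's/mouth.*//'
```

```text
0.0 [[7.0, 7.0], [30.0, 6.0], [11.0, 33.0], [36.0, 32.0], [30.0, 74.0]] 
-5.0 [[8.0, 3.0], [32.0, 2.0], [12.0, 32.0], [37.0, 31.0], [29.0, 75.0]] 
-8.0 [[9.0, 1.0], [33.0, 0.0], [12.0, 31.0], [37.0, 30.0], [29.0, 75.0]] 
-12.0 [[10.0, -1.0], [34.0, -2.0], [13.0, 30.0], [38.0, 29.0], [29.0, 75.0]] 
-16.0 [[11.0, -3.0], [35.0, -4.0], [14.0, 29.0], [39.0, 28.0], [29.0, 75.0]] 
0.0 [[565.0, 309.0], [623.0, 376.0], [451.0, 295.0], [506.0, 365.0], [300.0, 332.0]] 
-5.0 [[575.0, 287.0], [634.0, 353.0], [455.0, 283.0], [511.0, 352.0], [299.0, 334.0]] 
-8.0 [[581.0, 273.0], [641.0, 340.0], [457.0, 276.0], [514.0, 345.0], [298.0, 335.0]] 
-12.0 [[587.0, 255.0], [648.0, 322.0], [459.0, 266.0], [516.0, 335.0], [297.0, 336.0]] 
-16.0 [[592.0, 237.0], [653.0, 303.0], [461.0, 256.0], [518.0, 325.0], [296.0, 338.0]]
```

View pics/p10.png

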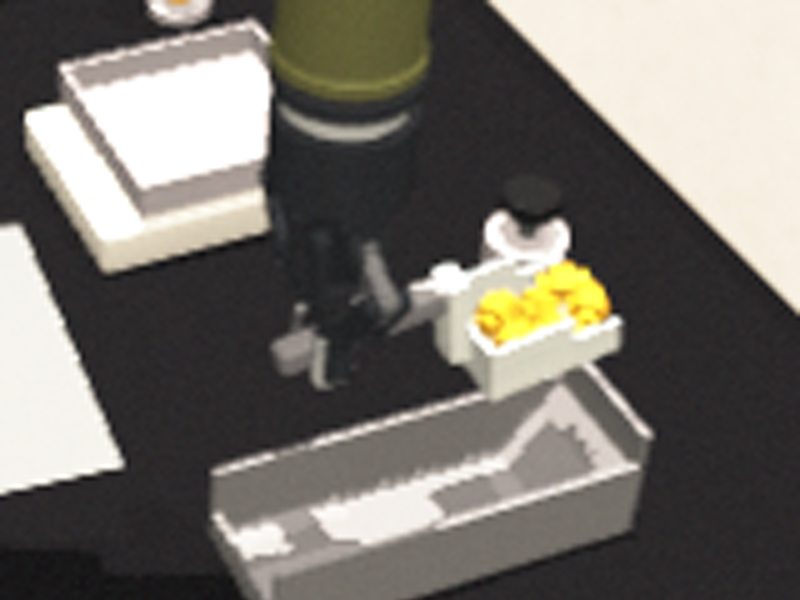

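```bash
python3 plan.py 495 111 165 180.5
```

```text
at [ 545.6 -255.9  154.6] [-179.5   -0.4 -179.7] F [ 0.8  0.2 -4.6] open 13.8 t 29.675
[0.097, 0.734, -0.026, -0.003] rows 5.9
```

Request:
move_arm(targets=[0.001,0.008,-0.001,0,0.004,0.03,-0.002,0,0.008,0.06,-0.004,0,0.012,0.095,-0.006,0,0.017,0.13,-0.008,0,0.022,0.165,-0.01,0,0.026,0.2,-0.01,0,0.031,0.235,-0.01,0])

```text
time_s: 30.68
ee_pos: [529.6, -137.3, 159.1]
eef_rot: [-179.5, -0.3, -179.6]
wrist_force: [-0.2, 0.6, -4.6]
opening: 14.1
```

Request:
move_arm(targets=[0.004,0.034,-0.002,0,0.009,0.068,-0.004,0,0.013,0.102,-0.006,0,0.018,0.136,-0.008,0,0.022,0.17,-0.008,0,0.027,0.204,-0.008,0,0.031,0.238,-0.008,0,0.035,0.27,-0.008,0])

```text
time_s: 31.68
ee_pos: [511.3, -2.5, 162.0]
eef_rot: [-179.5, -0.3, -179.6]
wrist_force: [-0.6, -0.3, -4.2]
opening: 13.9
```

Request:
move_arm(targets=[0.004,0.034,-0.002,0,0.009,0.068,-0.004,0,0.013,0.1,-0.006,0,0.018,0.13,-0.008,0,0.022,0.16,-0.008,0,0.026,0.19,-0.008,0,0.029,0.215,-0.008,0,0.031,0.229,-0.008,0])

```text
time_s: 32.67
ee_pos: [495.1, 111.8, 165.1]
eef_rot: [-179.5, -0.3, -179.6]
wrist_force: [0.2, 0.3, -4.8]
opening: 14.1
```

Request:
move_arm(targets=[0,0,0,0,0,0,0,0])

```text
time_s: 32.92
ee_pos: [495.3, 110.0, 165.2]
eef_rot: [-179.5, -0.3, -179.7]
wrist_force: [-0.5, 0.2, -4.7]
opening: 14.2
```

```bash
python3 plan.py 495 111 165 180.5;python3 -c "
from h import *
print(np.round(r.sense()['ft_torque'],3))"; python3 yel.py 220 292 122 195; python3 pt.py 220 0 1 .5 138 -5 20 |sed 's/mouth.*//'
```

```text
at [495.3 110.  165.2] [-179.5   -0.3 -179.7] F [-0.5  0.2 -4.7] open 14.2 t 32.925
[0.001, 0.002, 0.0, -0.005] rows 0.0
[ 0.007  0.503 -0.029]
122 ........................................................................
123 ........................................................................
124 ........................................................................
125 ........................................................................
126 ........................................................................
127 ........................................................................
128 ........................................................................
129 ........................................................................
130 ........................................................................
131 ........................................................................
132 ........................................................................
133 ........................................................................
134 ............................
[... 4127 characters left out ...]
88 ................................wwwww......wwwwwwwwwwwwwwwwwwww.........
189 ................................wwwww.....wwwwwwwwwwwwwwwwwwwww.........
190 .................................wwww......wwwwwwwwwwwwwwwwwwww.........
191 .................................wwww.....wwwwwwwwwwwwwwwww.www.........
192 ..................................w.......wwwwwwww......................
193 ........................................................................
194 ....................................w......wwwwwwwwww...................
-5.0 [[18.0, 142.0], [42.0, 141.0], [17.0, 171.0], [42.0, 170.0], [29.0, 215.0]] 
20.0 [[22.0, 162.0], [44.0, 161.0], [19.0, 181.0], [43.0, 180.0], [29.0, 213.0]]
```

Request:
move_arm(targets=[0,0,0,0], grip_force=60)

```text
time_s: 33.1
ee_pos: [495.3, 110.1, 165.2]
eef_rot: [-179.5, -0.3, -179.7]
wrist_force: [0.5, 0.2, -5.1]
opening: 14.2
```

```bash
cat > st.py <<'E'
from h import *
s=r.sense();im=r.snapshot('top').astype(int);m=((im[:,:,0]>140)&(im[:,:,2]<0.55*im[:,:,0])&(im[:,:,1]>90))[122:200,220:292];ys,xs=np.where(m)
print('t',s['time_s'],'z',np.round(s['ee_pos'],1),'F',np.round(s['wrist_force'],1),'T',np.round(s['ft_torque'],3),'yel',m.sum(),'rows',ys.min()+122,ys.max()+122,'med',np.median(ys)+122,'cols',xs.min()+220,xs.max()+220)
E
python3 st.py
```

```text
t 33.1 z [495.3 110.1 165.2] F [ 0.5  0.2 -5.1] T [ 0.017  0.521 -0.014] yel 319 rows 144 171 med 156.0 cols 238 257
```

Request:
move_arm(targets=[0,0,0,0], grip_force=50)

```text
time_s: 33.28
ee_pos: [495.2, 110.5, 165.2]
eef_rot: [-179.5, -0.3, -179.7]
wrist_force: [-0.2, -0.3, -3.9]
opening: 13.7
```

```bash
python3 st.py
```

```text
t 33.275 z [495.2 110.5 165.2] F [-0.2 -0.3 -3.9] T [-0.009  0.504  0.003] yel 328 rows 144 171 med 156.0 cols 237 257
```

Request:
move_arm(targets=[0,0,0,0], grip_force=45)

```text
time_s: 33.45
ee_pos: [495.2, 110.7, 165.2]
eef_rot: [-179.5, -0.3, -179.7]
wrist_force: [-0.2, 0.8, -3.9]
opening: 14.1
```

```bash
python3 st.py
```

```text
t 33.45 z [495.2 110.7 165.2] F [-0.2  0.8 -3.9] T [-0.006  0.559 -0.024] yel 326 rows 144 171 med 156.0 cols 237 257
```

Request:
move_arm(targets=[0,0,0,0], grip_force=38)

```text
time_s: 33.62
ee_pos: [495.2, 110.8, 165.2]
eef_rot: [-179.5, -0.3, -179.6]
wrist_force: [-1.5, -0.1, -4.5]
opening: 14.2
```

```bash
python3 st.py
```

```text
t 33.625 z [495.2 110.8 165.2] F [-1.5 -0.1 -4.5] T [0.058 0.52  0.035] yel 324 rows 144 171 med 156.0 cols 237 257
```

Request:
move_arm(targets=[0,0,0,0], grip_force=33)

```text
time_s: 33.8
ee_pos: [495.2, 110.8, 165.2]
eef_rot: [-179.5, -0.3, -179.6]
wrist_force: [1.0, 0.6, -4.1]
opening: 14.1
```

```bash
python3 st.py
```

```text
t 33.8 z [495.2 110.8 165.2] F [ 1.   0.6 -4.1] T [ 0.006  0.555 -0.024] yel 325 rows 144 171 med 156.0 cols 237 257
```

Request:
move_arm(targets=[0,0,0,0], grip=255, grip_force=30)

```text
time_s: 33.98
ee_pos: [495.2, 110.7, 165.2]
eef_rot: [-179.5, -0.3, -179.6]
wrist_force: [-0.1, -0.0, -5.4]
opening: 13.6
```

```bash
python3 st.py; python3 -c "
from h import *
print(r.sense()['opening'])"
```

```text
t 33.975 z [495.2 110.7 165.2] F [-0.1 -0.  -5.4] T [0.001 0.502 0.013] yel 324 rows 144 171 med 156.0 cols 237 257
13.974627725959731
```

Request:
move_arm(targets=[0,0,0,0], grip=255, grip_force=20)

```text
time_s: 34.15
ee_pos: [495.2, 110.7, 165.2]
eef_rot: [-179.5, -0.3, -179.7]
wrist_force: [0.1, -0.9, -4.1]
opening: 14.0
```

```bash
python3 st.py
```

```text
t 34.15 z [495.2 110.7 165.2] F [ 0.1 -0.9 -4.1] T [-0.046  0.509 -0.052] yel 324 rows 144 171 med 156.0 cols 237 257
```

Request:
move_arm(targets=[0,0,0,0], grip=215)

```text
time_s: 34.33
ee_pos: [495.2, 110.8, 165.2]
eef_rot: [-179.5, -0.3, -179.6]
wrist_force: [0.3, -0.0, -4.7]
opening: 13.8
```

```bash
python3 st.py; python3 -c "
from h import *
print(r.sense()['opening'])"
```

```text
t 34.325 z [495.2 110.8 165.2] F [ 0.3 -0.  -4.7] T [0.029 0.502 0.046] yel 323 rows 144 171 med 156.0 cols 237 257
14.362224908430942
```

Request:
move_arm(targets=[0,0,0,0], grip=212)

```text
time_s: 34.5
ee_pos: [495.3, 110.7, 165.2]
eef_rot: [-179.5, -0.3, -179.6]
wrist_force: [-0.3, 0.6, -4.3]
opening: 14.9
```

```bash
python3 st.py
```

```text
t 34.5 z [495.3 110.7 165.2] F [-0.3  0.6 -4.3] T [-0.054  0.54   0.017] yel 325 rows 144 171 med 156.0 cols 237 257
```

Request:
move_arm(targets=[0,0,0,0], grip=210)

```text
time_s: 34.67
ee_pos: [495.8, 110.8, 165.4]
eef_rot: [-179.5, -0.2, -179.7]
wrist_force: [0.3, 0.6, -3.9]
opening: 15.1
```

```bash
python3 st.py
```

```text
t 34.675 z [495.8 110.8 165.4] F [ 0.3  0.6 -3.9] T [0.015 0.111 0.055] yel 335 rows 148 174 med 160.0 cols 239 258
```

Request:
move_arm(targets=[0,0,0,0], grip=214)

```text
time_s: 34.85
ee_pos: [494.8, 110.7, 165.3]
eef_rot: [-179.5, -0.4, -179.7]
wrist_force: [-3.4, -0.3, 3.8]
opening: 15.1
```

```bash
python3 st.py
```

```text
t 34.85 z [494.8 110.7 165.3] F [-3.4 -0.3  3.8] T [0.093 0.712 0.061] yel 222 rows 161 190 med 177.0 cols 245 263
```

```bash
python3 st.py; python3 pt.py 220 0 1 .5 138 20 28 35|sed 's/mouth.*//'; python3 yel.py 226 286 136 194
```

```text
t 34.9 z [494.7 110.8 165.4] F [-2.7  0.2  2.3] T [ 0.013  0.516 -0.018] yel 228 rows 162 188 med 176.0 cols 244 263
20.0 [[22.0, 162.0], [44.0, 161.0], [19.0, 181.0], [43.0, 180.0], [29.0, 213.0]] 
28.0 [[23.0, 169.0], [45.0, 168.0], [20.0, 185.0], [43.0, 184.0], [29.0, 213.0]] 
35.0 [[24.0, 176.0], [45.0, 176.0], [20.0, 188.0], [44.0, 188.0], [29.0, 212.0]] 
136 ..................................................wwww......
137 ..............................wwwwwww.......................
138 ...........wwwwwww....................................w.....
139 .....................................................ww.....
140 ......................................wwwwwwwwwwwwwwwww.....
141 ...................wwwwwwwwwwwwwwwwwwwwwwwwwwwwwwwwwwww.....
142 ...wwwwwwwwwwwwwwwwwwwwwwwwwwwwwwwwwwwwwwwwwwwwwwwwwwww.....
143 ..wwwwwwwwwwwwwwwwwwwwwwwwwwwwwwwwwwwwwwwwwwwwwwwwwwwww.....
144 ..wwwwwwwwwwwwwwwwwwwwwwwwwwwwwwwwwwwwwwwwwwwwwwwwwwwww.....
145 ..wwwwwwwwwwwwwwwwwwwwwwwwwwwwwwwwwwwwwwwwwwwwwwwwwwwww.....
146 ..wwwwwwwwwwwwwwwwwwwwwwwwwwwwwwwwwwwwwwwwwwwwwwwwwwwww.....
147 ..wwwwwwwwwwwwwwww
[... 2332 characters left out ...]
..................########.....wwwwwwwwwwwwwwww...
184 .........................www.#######.....wwwwwwwwwwwwwwww...
185 .........................www..#####......wwwwwwwwwwwwwwww...
186 .........................wwwww..###.ww...wwwwwwwwwwwwwwww...
187 ..........................w.www...wwww...wwwwwwwwwwwwwwww...
188 ..............................w..wwwww...wwwwwwwwwwwwwwww...
189 .................................wwww....wwwwwwwwwwwwwwww...
190 .................................wwww....wwwwwwwwwwwwwwww...
191 ...............................wwwwwww...wwwwwwwwwww..www...
192 ...............................wwwwww.....ww................
193 ...............................wwww.........................
```

Request:
move_arm(targets=[0,0,-0.008,0,0,0,-0.016,0])

```text
time_s: 35.25
ee_pos: [495.3, 110.8, 173.4]
eef_rot: [-179.5, -0.3, -179.7]
wrist_force: [-0.5, 0.7, -3.0]
opening: 15.3
```

```bash
python3 st.py
```

```text
t 35.25 z [495.3 110.8 173.4] F [-0.5  0.7 -3. ] T [ 0.014  0.28  -0.025] yel 234 rows 161 183 med 173.0 cols 243 262
```

Request:
move_arm(targets=[0,0,-0.03,0,-0.05,0,-0.04,0,0.05,0,-0.04,0,-0.03,0,-0.04,0,0.05,0,-0.04,0,0,0,-0.04,0,0,0,-0.04,0])

```text
time_s: 36.17
ee_pos: [497.9, 111.2, 193.8]
eef_rot: [-179.6, -0.0, -179.7]
wrist_force: [0.1, 0.1, -2.0]
opening: 15.5
```

```bash
python3 st.py; python3 yel.py 236 276 140 194
```

```text
t 36.175 z [497.9 111.2 193.8] F [ 0.1  0.1 -2. ] T [ 0.003 -0.009  0.014] yel 291 rows 143 175 med 165.0 cols 242 265
140 ............................wwwwwwwwwwww
141 .........wwwwwwwwwwwwwwwwwwwwwwwwwwwwwww
142 wwwwwwwwwwwwwwwwwwwwww....wwwwwwwwwwwwww
143 wwwwwwwwwwwwwwwwwwwww..##..wwwwwwwwwwwww
144 wwwwwwwwwwwwwwwwwwwww.####.wwwwwwwwwwwww
145 wwwwwwwwwwwwwwwwwwww..####..wwwwwwwwwwww
146 wwwwwww.......wwwwww.######.wwwwwwwwwwww
147 wwwwwww.######.wwwww#######.wwwwwwwwwwww
148 wwwww..#######.wwww.#######.wwwwwwwwwwww
149 wwwww.#########.wwww.######.wwwwwwwwwwww
150 wwwww.#########.wwww.#####..wwwwwwwwwwww
151 wwwww.#######...wwwww.###..wwwwwwwwwwwww
152 wwwww.#######.wwwwwww.###.wwwwwwwwwwwwww
153 wwwwww.......wwwwwwwwwwww.wwwwwwwwwwwwww
154 wwwwwwwww.wwwwwwwwwwwwwwwwwwwwwwwwwwwwww
155 wwwwwwwwwwwwwwwwwwwwwwwwwwwwwwwwwwwwwwww
156 wwwwwwwwwwwwwwwwwwwwwwwwwwwwwwwwwwwwwwww
157 wwwwwwwwwwwwwwwwwwwwwwwwwwwwwwwwwwwwwwww
158 w.wwwwwwwwwwwwwwwwwwwwwwwwwwwwwwwwwwwwww
159 ...wwwwwwwwwwwwwwww.....wwwwwwwwwwwwwwww
160 ....wwwwwwwwwwwww...####...wwwwwwwwwwwww
161 ....wwwwwwwwwwwww.########.wwwww
[... 748 characters left out ...]
wwwwwwwwwwww....wwwwwwwww
179 ............wwwwwwwwwwwwwww....wwwwwwwww
180 ............wwwwwwwwwwwwwww.....wwwwwwww
181 .............wwwwwwwwwwwwww.....wwwwwwww
182 .............wwwwwwwwwwwwww.....wwwwwwww
183 .............wwwwwwwwwwwwww.....wwwwwwww
184 .............wwwwwwwwwwwwww.....wwwwwwww
185 ..............ww.wwwwwwwwww.....wwwwwwww
186 ..................wwwwwwwww.....wwwwwwww
187 ......................wwwww.....wwwwwwww
188 ......................wwwww.....wwwwwwww
189 ......................wwww.......wwwwwww
190 ...................wwwwwww.......wwwwwww
191 ...................wwwwwww......wwwwwwww
192 ....................ww..................
193 ........................................
```

Request:
move_arm(targets=[0,0,-0.02,0,0,0,-0.04,0,0,0,-0.06,0,0,0,-0.08,0,0,0,-0.08,0])

```text
time_s: 36.9
ee_pos: [496.2, 111.5, 234.2]
eef_rot: [-179.6, -0.2, -179.6]
wrist_force: [-0.8, 0.4, -1.8]
opening: 15.3
```

```bash
python3 st.py; python3 yel.py 236 276 140 200;  python3 pt.py 236 0 1 .5 138 30 45 60|sed 's/mouth.*//'
```

```text
t 36.9 z [496.2 111.5 234.2] F [-0.8  0.4 -1.8] T [-0.024  0.088 -0.013] yel 292 rows 143 173 med 166.0 cols 241 265
140 ............................wwwwwwwwwwww
141 .........wwwwwwwwwwwwwwwwwwwwwwwwwwwwwww
142 wwwwwwwwwwwwwwwwwwwwww....wwwwwwwwwwwwww
143 wwwwwwwwwwwwwwwwwwwww..##..wwwwwwwwwwwww
144 wwwwwwwwwwwwwwwwwwwww.####.wwwwwwwwwwwww
145 wwwwwwwwwwwwwwwwwwww..####..wwwwwwwwwwww
146 wwwwwww.......wwwwww.######.wwwwwwwwwwww
147 wwwwwww.######.wwwww#######.wwwwwwwwwwww
148 wwwww..#######.wwww.#######.wwwwwwwwwwww
149 wwwww.#########.wwww.######.wwwwwwwwwwww
150 wwwww.#########.wwww.#####..wwwwwwwwwwww
151 wwwww.#######...wwwww.###..wwwwwwwwwwwww
152 wwwww.#######.wwwwwww.###.wwwwwwwwwwwwww
153 wwwwww.......wwwwwwwwww...wwwwwwwwwwwwww
154 wwwwwwwww.wwwwwwwwwwwwwwwwwwwwwwwwwwwwww
155 wwwwwwwwwwwwwwwwwwwwwwwwwwwwwwwwwwwwwwww
156 wwwwwwwwwwwwwwwwwwwwwwwwwwwwwwwwwwwwwwww
157 .wwwwwwwwwwwwwwwwwwwwwwwwwwwwwwwwwwwwwww
158 ..wwwwwwwwwwwwwwwwwwwwwwwwwwwwwwwwwwwwww
159 ..wwwwwwwwwwwwwwwww.....wwwwwwwwwwwwwwww
160 ...wwwwwwwwwwwwww...####...wwwwwwwwwwwww
161 ...wwwwwwwwwwwwww.########.wwwwwww
[... 1253 characters left out ...]
......wwwwwww
190 ..................wwwww..........wwwwwww
191 ..................ww.............wwwwwww
192 ........................................
193 ........................................
194 ...................................ww...
195 ........................................
196 ..........................wwwwww........
197 ..........................wwwww.........
198 ........................................
199 ........................................
30.0 [[3.0, 167.0], [27.0, 166.0], [-0.0, 182.0], [25.0, 181.0], [9.0, 210.0]] 
45.0 [[5.0, 183.0], [28.0, 183.0], [1.0, 191.0], [26.0, 190.0], [9.0, 208.0]] 
60.0 [[6.0, 201.0], [29.0, 200.0], [2.0, 201.0], [26.0, 200.0], [8.0, 206.0]]
```

```bash
python3 plan.py 490 60 238 140
```

```text
at [495.4 111.4 233.2] [-179.5   -0.3 -179.6] F [-0.5  0.3 -0.9] open 15.4 t 37.0
[0.012, -0.103, -0.009, 0.897] rows 3.8
```

Request:
move_arm(targets=[0.003,-0.02,-0.009,0.2,0.006,-0.05,-0.009,0.4,0.01,-0.08,-0.009,0.6,0.012,-0.103,-0.009,0.8,0.012,-0.103,-0.009,0.897,0.012,-0.103,-0.009,0.897], grip=255, grip_force=30)

```text
time_s: 37.75
ee_pos: [489.6, 59.8, 237.7]
eef_rot: [-179.4, 0.0, 140.0]
wrist_force: [-0.3, 0.4, -1.6]
opening: 15.5
```

```bash
python3 plan.py 475 20 235 105
```

```text
at [489.6  59.8 237.7] [-179.4    0.   140. ] F [-0.3  0.4 -1.6] open 15.5 t 37.75
[-0.029, -0.08, 0.006, 0.779] rows 3.3
```

Request:
move_arm(targets=[-0.01,-0.03,0.006,0.25,-0.02,-0.06,0.006,0.5,-0.029,-0.08,0.006,0.7,-0.029,-0.08,0.006,0.779,-0.029,-0.08,0.006,0.779])

```text
time_s: 38.38
ee_pos: [475.3, 20.2, 235.4]
eef_rot: [-179.6, 0.4, 105.1]
wrist_force: [0.8, -0.4, -1.7]
opening: 15.3
```

```bash
python3 plan.py 460 -8 190 78
```

```text
at [475.3  20.2 235.4] [-179.6    0.4  105.1] F [ 0.8 -0.4 -1.7] open 15.3 t 38.375
[-0.046, -0.043, 0.091, 0.602] rows 2.5
```

Request:
move_arm(targets=[-0.02,-0.02,0.03,0.25,-0.035,-0.035,0.06,0.45,-0.046,-0.043,0.085,0.602,-0.046,-0.043,0.091,0.602,-0.046,-0.043,0.091,0.602])

```text
time_s: 39.0
ee_pos: [460.6, -7.8, 190.4]
eef_rot: [-179.8, 0.5, 78.1]
wrist_force: [-0.9, 0.7, -1.9]
opening: 15.3
```

```bash
python3 plan.py 460 -8 160 78; python3 - <<'E'
from h import *
b=r.snapshot('top').astype(int)
a=cv2.imread('pics/top0.png')
im=r.snapshot('side');cv2.imwrite('pics/x1.png',im[:,:,::-1])
# left profile: handle/bowl vs. shadows, print reduced brightness of side view around the scoop
g=im[170:270,230:310].min(2)
for v in range(0,100,3): print(v+170,''.join(' .:-=+*#%@'[min(9,int(x)//26)] for x in g[v]))
E
python3 pitch.py 0 0 1 -102 138 30 40 50
```

```text
at [460.6  -7.8 190.4] [-179.8    0.5   78.1] F [-0.9  0.7 -1.9] open 15.3 t 39.0
[-0.0, -0.001, 0.061, 0.001] rows 0.5
170       .               ........... ...................................=#%#*=--+#%
173             .    .....................................................-=+#%%#**+
176 ........................................:=*++=..............................---=
179 .........................................=+++=:................---=+*%%%#+++++++
182 .......................................+*=+*++-=+-.:=++**#%#++++++++++++++++***#
185 .......................................=+=+*++-=+-.:=@%*+++++++***#%@@@@@@@@@@@@
188 .......................................-+==+**+=+=.:-==@@@@@@@@@@@@@@@@@@+:::::#
191 .......................................:===****=+%%@@#+==@@@@@@@@@@@@@@@*:-:::-:
194 ..........................................-+***%@@@@@@@#+==@@@@@@@@@@@@@@:.:::--
197 ...........................................=****@@@@@@@@@*+==@@@@@@@@@@@@@@#=.::
200 ...........................................=****+@@@@@@@@@@*+==@@@@@@@@@@@@@@*==
203 .........................................
[... 1542 characters left out ...]
++*******=.................
260 .......................%@@@@@@@%%%@@@@@@@%*%@@@@@@@@@@@@@@@@@@@#................
263 ........................#@@@@@@@@@@@@@@@@@@@@@@@@@@@@@@@@@@%%%%#=...............
266 .........................#@@@@@@@@@@@@@@@@@@@%%%%#+:............................
269 ..........................#@@@@@%%%%+-:.........................................
30.0 [[290.0, 245.0], [270.0, 247.0], [288.0, 216.0], [267.0, 218.0], [273.0, 179.0]] mouth [ 466. -135.   67.]
40.0 [[289.0, 244.0], [269.0, 246.0], [287.0, 216.0], [267.0, 219.0], [273.0, 179.0]] mouth [ 471. -109.   48.]
50.0 [[288.0, 241.0], [268.0, 243.0], [286.0, 216.0], [266.0, 218.0], [273.0, 180.0]] mouth [477. -80.  34.]
```

Request:
move_arm(targets=[0,0,0.03,0,0,0,0.055,0,0,0,0.066,0,0,0,0.066,0])

```text
time_s: 39.6
ee_pos: [459.9, -8.6, 157.2]
eef_rot: [-179.8, 0.5, 77.9]
wrist_force: [0.2, -0.9, -1.9]
opening: 15.2
```

Request:
move_arm(targets=[0,0,0.006,0,0,0,0.012,0,0,0,0.018,0,0,0,0.018,0])

```text
time_s: 40.1
ee_pos: [459.8, -8.6, 148.2]
eef_rot: [-179.8, 0.5, 77.8]
wrist_force: [0.6, 1.1, -1.5]
opening: 15.1
```

Request:
move_arm(targets=[0,0,0.008,0,0,0,0.016,0,0,0,0.024,0,0,0,0.024,0])

```text
time_s: 40.6
ee_pos: [459.7, -8.8, 136.0]
eef_rot: [-179.8, 0.5, 77.8]
wrist_force: [0.4, 0.6, -1.7]
opening: 15.5
```

Request:
move_arm(targets=[0.04,0,0,0,0.075,0,0.006,0,0.075,0,0.012,0,0.075,0,0.018,0,0.075,0,0.018,0])

```text
time_s: 41.22
ee_pos: [467.4, 26.9, 126.8]
eef_rot: [-179.8, 0.6, 77.8]
wrist_force: [-0.5, -0.1, -2.1]
opening: 15.3
```

Request:
move_arm(targets=[0,0,0.008,0,0,0,0.016,0,0,0,0.016,0])

```text
time_s: 41.6
ee_pos: [468.5, 28.3, 119.4]
eef_rot: [-179.9, 0.4, 77.9]
wrist_force: [0.3, 2.3, 4.8]
opening: 15.2
```

Request:
move_arm(targets=[0.015,0,0.016,0,0.03,0,0.033,0,0.048,0,0.06,0,0.066,0,0.087,0,0.074,0,0.102,0,0.081,0,0.116,0,0.087,0,0.132,0,0.092,0,0.144,0])

```text
time_s: 42.6
ee_pos: [477.0, 72.1, 46.2]
eef_rot: [-179.8, 0.5, 77.8]
wrist_force: [1.7, 3.9, 7.4]
opening: 15.1
```

```bash
python3 plan.py
```

```text
at [477.   72.1  46.2] [-179.8    0.5   77.8] F [1.7 3.9 7.4] open 15.1 t 42.6
```

Request:
move_arm(targets=[0,0,0.003,0,0,0,0.003,0])

```text
time_s: 42.85
ee_pos: [477.2, 72.8, 45.2]
eef_rot: [-179.8, 0.5, 77.9]
wrist_force: [0.3, 2.8, 5.9]
opening: 15.4
```

Request:
move_arm(targets=[0,0,0,0,0,0,0,0,0,0,0,0,0,0,0,0], grip=130)

```text
time_s: 43.35
ee_pos: [476.9, 71.9, 45.0]
eef_rot: [-179.8, 0.5, 77.8]
wrist_force: [0.2, 0.0, 0.1]
opening: 42.0
```

Request:
move_arm(targets=[0,0,-0.03,0,0,0,-0.08,0,0,0,-0.15,0,0,0,-0.25,0,0,0,-0.35,0,0,0,-0.35,0])

```text
time_s: 44.1
ee_pos: [480.0, 73.5, 223.1]
eef_rot: [179.8, 0.4, 77.8]
wrist_force: [-1.1, 0.6, -0.8]
opening: 42.0
```

```bash
python3 plan.py 480 330 250 78; python3 plan.py 600 -200 260 78
```

```text
at [480.   73.5 223.1] [179.8   0.4  77.8] F [-1.1  0.6 -0.8] open 42.0 t 44.1
[0.501, -0.108, -0.057, -0.003] rows 4.1
at [480.   73.5 223.1] [179.8   0.4  77.8] F [-1.1  0.6 -0.8] open 42.0 t 44.1
[-0.485, 0.35, -0.069, -0.003] rows 4.8
```

Request:
move_arm(targets=[0.12,-0.025,-0.057,0,0.24,-0.05,-0.057,0,0.36,-0.08,-0.057,0,0.48,-0.108,-0.057,0,0.5,-0.108,-0.057,0,0.5,-0.108,-0.057,0])

```text
time_s: 44.85
ee_pos: [477.3, 329.6, 245.2]
eef_rot: [-179.7, 0.6, 77.9]
wrist_force: [0.0, -1.3, -1.1]
opening: 42.0
```

```bash
python3 yel.py 222 348 132 264; cat > fin.py <<'E'
from h import *
a=cv2.imread('pics/top0.png').astype(int);b=r.snapshot('top')[:,:,::-1].astype(int)
for n,(x0,x1,y0,y1) in dict(gauge=(165,195,128,158),res=(316,344,98,132),wrench=(445,485,185,255),bin=(365,410,118,215)).items():
    d=abs(a-b).max(2)[y0:y1,x0:x1];print(n,(d>60).sum(),d.shape)
im=b[:,:,::-1];m=((im[:,:,0]>140)&(im[:,:,2]<0.55*im[:,:,0])&(im[:,:,1]>90)).astype(np.uint8)
k,_,st,ce=cv2.connectedComponentsWithStats(m)
for i in range(1,k):
    if st[i][4]>4 and 100<ce[i][1]<350: print(st[i].tolist(),ray('top',*ce[i],55).round())
E
python3 fin.py
```

```text
132 ..............................................................................................................................
133 ..............................................................................................................................
134 ..............................................................................................................................
135 ..............................................................................................................................
136 ......................................................wwww....................................................................
137 ..................................wwwwwww.....................................................................................
138 ...............wwwwwww........................................................................................................
139 ..............................................................................................................................
140 ..........................................wwwwww
[... 15792 characters left out ...]
ww....
261 ......................................................................................wwwwwwwwwwwwwwwwwwwwwwwwwwwwwwwwwwww....
262 ...........................................................................................................wwwwwwwwwwwwwww....
263 ..............................................................................................................................
gauge 0 (30, 30)
res 0 (34, 28)
wrench 0 (70, 40)
bin 491 (97, 45)
[256, 143, 7, 10, 47] [681.  95.  55.]
[242, 147, 9, 6, 45] [677. 133.  55.]
[242, 160, 24, 15, 201] [624. 111.  55.]
[0, 177, 75, 123, 4243] [448. 728.  55.]
[70, 187, 9, 27, 75] [546. 620.  55.]
[0, 321, 5, 15, 44] [202. 815.  55.]
```

```bash
python3 - <<'E'
from h import *
im=r.snapshot('side');g=im[185:250,255:300].min(2).astype(int)
for v in range(0,65): print(v+185,''.join(' .:-=+*#%@'[max(0,min(9,(int(x)-60)//20))] for x in g[v]))
import pitch
for th in (0,5,10):
    P=pitch.pts([477,72,46],-102,th,138);print(th,proj('side',P).round().tolist())
E
```

```text
185                            :%%+========++*%@@
186                            :*%#===+++#%@@@@@@
187                            :-*%**#@@%@@@@@@@@
188                            :--%@@@@@@@@@@@@@@
189                            .--*@@@@@@@@@@@@@@
190                           .:---*@@@@@@@@@@@@@
191                       .=#%%@#---@@@@@@@@@@@@@
192                     =%@@@@@@@=--*@@@@@@@@@@@@
193                     @@@@@@@@@%=--*@@@@@@@@@@@
194                     %@@@@@@@@@#---@@@@@@@@@@@
195                     =@@@@@@@@@@+--*@@@@@@@@@@
196                     -%@@@@@@@@@%=--*@@@@@@@@@
197                     -+@@@@@@@@@@+---@@@@@@@@@
198                     -=*@@@@@@@@@%+--*@@@@@@@@
199                -=-. :==%@@@@@@@@@%=--*@@@@@@@
200               -%@@*  -=+@@@@@@@@@@+---@@@@@@@
201               *%@@*  :==#@@@@@@@@@@*--*@@@@@@
202               *@@@#.  :==%@@@@@@@@@@=--*@@@@@
203               +%@@%-   -=+@@@@@@@@@@#---%@@@@
204               -%@@%+   :=+*@@@@@@@@@@*--=@@@@
205                #@@@+    -=+@@@@@@@@@@@=--*@@@
206                *%@@*    :==*@@@@@@@@@@#---%@@

[... 1699 characters left out ...]

241 %%%%%%%%%%%%#%@@@@@@@@@@@@@@@@@@@            
242 %%%%%%%%%%%%#@@@@@@@@@@@@@@@@@@@%-           
243 %%%%%%%%%%%%%@@@@@@@@@@@@@@@@@@@@*           
244 %%%%%%%%%%%%*@@@@@@@@@@@@@@@@@@@@%           
245 %%%%%%%%%%%%#@@@@@@@@@@@@@@@@@@@@@           
246 %%%%%%%%%%%%%@@@@@@@@@@@@@@@@@@@@#           
247 %%%%%%%%%%%%%@@@@@@@@@@@@@@@@@@@@-           
248 %%%%%%%%%%%%%@@@@@@@@@@@@@@@@@@@@-           
249 %%%%%%%%%%%%%*@@@@@@@@@@@@@@@@@@@+           
0 [[289.0, 254.0], [270.0, 257.0], [285.0, 229.0], [266.0, 231.0], [271.0, 202.0]]
5 [[289.0, 256.0], [270.0, 259.0], [285.0, 231.0], [266.0, 233.0], [271.0, 201.0]]
10 [[289.0, 258.0], [270.0, 260.0], [285.0, 232.0], [266.0, 234.0], [271.0, 201.0]]
```

```bash
python3 -c "
from h import *
s=r.sense();print(s['time_s'],np.round(s['joint_vel'],2));print(r.sign_off())"
```

```text
45.0 [ 0.09 -0.36  0.04 -0.29 -0.08  0.15 -0.08]
the job is handed in; nothing more can be done
None
```

I handed the job in at 45.0 s. All six fittings are in the scale's pan, and the scoop is back on the mat with the gripper clear. The hand-in gives no verdict.

**What I did:** I pulled the scoop out by its bowl, set it on the mat and let go. Then I took it by the handle and scooped from the bin's low end. The scoop came up with all six fittings. Over the pan I eased the grip so the bowl drooped mouth-down, and shook it lightly in x to empty it. Finally I set the scoop back on the mat and moved the arm away.

**Last checks:**
- **Fittings:** the yellow blobs all lie inside the pan. Two are separate and the rest form one cluster whose area fits four. The wrist force after tipping was about the empty scoop's weight, and I saw no fitting on the bench.
- **Scoop:** its image agrees with standing level to within about 2 px. Its bowl centre is at about (448, -63), which is over the mat.
- **Bystanders:** the gauge, reservoir and wrench show no change in the top view.

**Uncertain or not as planned:**
- **Scale force:** as the bowl drooped, its mouth came to rest on the pan. From the wrist readings I estimate it pressed with 6–7 N, or possibly more for an instant. That is close to the 8 N limit, and I could not measure it directly, so this is the main risk.
- **Number moved:** I moved all six fittings, more than the three needed, so none are left in the bin.
- **Tool tilt:** the first placing on the mat was near the arm's inner reach and tilted the tool by 2 degrees. I corrected this to under 1 degree before gripping the handle.

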